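Pack a transit case and hold its lid shut on the seal

TASK

Pack the small black transit case for shipping: in its round foam pocket lay first the steel tin, then the cork spacer ring, then the magnifier, each flat on the one below. Then take the loose lid by its handle, fit it over the case's two dowels and press it down fully against the springy rubber seal until it is flush on the rim, and finish still holding it pressed shut, so that I can snap the latches. Leave the tape, the marker and the carton where they are.

Things in the scene. Friction and masses are not known exactly. Their poses are not given: they have to be found in the camera images.
- case: Open black transit case, fixed to the bench, 140 mm (its x) by 200 mm (its y), rim 66 mm above the bench; origin at the centre of its underside, z up. Two upright steel dowels, 10 mm thick, stand on the rim at (x, y) = (60, -90) and (-60, 90) mm and rise 16 mm above it, the top 6 mm tapered.
- pocket (a point): Centre of the floor of the round foam pocket amid the case, 10 mm above the bench; axes as the case's. 64 mm across, 50 mm deep. A finger slot 36 mm wide (x) and 128 mm long (y), as deep as the pocket, crosses it: fingers that close along the case's y fit beside a part down to the floor. The stack of three is 54 mm high and ends 2 mm below the rim.
- case_rim (a point): Centre of the rim plane of the case, 66 mm above the bench; axes as the case's.
- tin_center (a point): Centre (half-way up) of the round steel tin, 60 mm diameter, 28 mm high, about 0.15 kg; z up, standing on the bench.
- spacer_center (a point): Centre (half-way up) of the cork spacer ring, 60 mm outside diameter, 24 mm hole, 12 mm thick, about 0.03 kg; z up, lying flat on the bench.
- magnifier_center (a point): Centre (half-way up) of the magnifier, a clear lens in a black round mount, 60 mm diameter, 14 mm thick, about 0.09 kg; z up, lying flat on the bench.
- lid_handle (a point): Centre of the grey grab bar on the loose black lid, over the lid's middle, 45 mm above its underside; axes are the lid's (y along the bar, z up). Bar 16 mm wide (x), 14 mm high, 72 mm free between its posts, 19 mm clear below it. Above the case's rim it is at 50 mm when the lid rests on the seal, 45 mm when pressed home.
- tape: Bystander: roll of brown packing tape standing flat, 100 mm diameter, 48 mm high, origin at the centre of its underside.
- marker: Bystander: marker pen with pocket clip, 135 mm long (its y), 17 mm thick, lying; origin under its middle.
- carton: Bystander: small closed cardboard carton, 80 x 110 x 60 mm, origin at the centre of its underside.
- case_seal (a joint): Compression of the black rubber seal that runs round the case's opening, in m: 0 free (5 mm above the rim), 0.005 flush with the rim. It is springy: starts to yield at 3.6 N and takes 12.6 N in all, lid's weight included, to go flush; it lifts the lid again when not held.
- lid_underside (a point): Centre of the lid's flat underside; axes are the lid's. The lid lies flat on the bench, right side up: 146 (x) by 206 (y) mm, 14 mm thick (19 in the middle), about 0.28 kg. Two 12.5 mm through holes at (x, y) = (60, -90) and (-60, 90) mm take the case's dowels, the lid either way round.
Not all that is in view belongs to the job. Of the things that look like the part that bears magnifier_center, the smaller one is meant.

How it is judged (in metres and radians):
On the way, in this order (a step that is already met when the one before it is completed fails the run):
1. the tin stands flat on the floor of the pocket (horizontal distance between tin_center and pocket below 0.005 m and z of tin_center in the frame of pocket below 0.0165 m and angle between tin_center's own z axis and vertical below 0.06 rad), for 0.2 s.
2. the spacer lies flat on the tin in the pocket (horizontal distance between spacer_center and pocket below 0.005 m and z of spacer_center in the frame of tin_center above 0.017 m and z of spacer_center in the frame of pocket below 0.037 m and angle between spacer_center's own z axis and vertical below 0.08 rad), for 0.2 s.
3. the magnifier lies flat on the spacer in the pocket (horizontal distance between magnifier_center and pocket below 0.005 m and z of magnifier_center in the frame of spacer_center above 0.01 m and z of magnifier_center in the frame of pocket below 0.0505 m and angle between magnifier_center's own z axis and vertical below 0.08 rad), for 0.2 s.
At the end, for the whole second after the job is handed in: Tin, spacer, magnifier seated in that order, within 5 mm of the pocket's centre and 3.5 mm of depth; lid on both dowels, centred to 4 mm, square to 0.04 rad (either way round), level to 0.03 rad, pressed to within 1.8 mm of the rim, the fingers bearing on it with over 5 N (all of step 1 and horizontal distance between each of spacer_center, magnifier_center and pocket below 0.005 m and z of spacer_center in the frame of tin_center above 0.017 m and z of spacer_center in the frame of pocket below 0.037 m and z of magnifier_center in the frame of spacer_center above 0.01 m and z of magnifier_center in the frame of pocket below 0.0505 m and z of lid_handle in the frame of case_rim below 0.0468 m and horizontal distance between lid_handle and case_rim below 0.004 m and angle between the x axis of lid_handle and the x axis of case, either way round below 0.04 rad and angle between lid_handle's own z axis and vertical below 0.03 rad and contact force between the fingers and lid above 5 N); the arm keeps its last pose, push and grip.
It fails at once if the tape, the marker or the carton is shifted by more than 30 mm (distance of any of tape, marker, carton from where it was at the start of the episode above 0.03 m).
It also fails if it takes over 72 s, if anything falls off the work surface, if the arm or the gripper's body presses on something with over 40 N, if the wrist force passes 120 N, or if a joint passes its speed limit or range.

ROBOT

A 6-joint arm with a two-finger parallel gripper is mounted at the origin on the work surface. World frame = base frame: x ahead of the robot, y to its left, z up, the work surface at z = 0. Lengths are in mm, angles in rad, forces in N, time in s.
With the tool pointing down it reaches from about 350 to 875 mm from the base axis. Payload 4.2 kg.
Tool frame: the origin (TCP) lies at the very end of the fingers, on their centre line; the grasp point (between the pads) lies 19 mm behind it; y points along the fingers, z is the direction in which the jaws open and shut, and the axes are right-handed (so a half turn about y gives the same grasp; the last joint's range is limited). The gripper opens to 85 mm and grips with 20 to 120 N. Pads are 22 mm wide; open, the fingers measure 114 mm over their backs; the gripper's body (76 mm by 85 mm) begins 54 mm behind the grasp point. The pads swing forward as they close: fully open they stand 13 mm farther back than shut.
Start: joints at [-0.971, 0.385, 0.008, 0, -1.194, -0.259], TCP at [208.915, -589.028, 207.112] pointing down, gripper open.
Joint ranges: [-3.14, 3.14], [-1.21, 2.06], [-1.07, 1.41], [-3.16, 2.05], [-2.99, -0.16], [-3.1, 3.1]. Speed limits (rad/s): [2.79, 2.79, 3.14, 3.14, 3.14, 3.14].

INTERFACE

Orientations are given as a unit quaternion [x, y, z, w].
In Python, from bench import arm gives the robot as it stands.
- The arm moves only by the shell command python3 -m creep 'ROWS'. ROWS is JSON, a list of rows, each an object with "delta_pos": the shift along the tool's x, y, z in mm, a list of three; "rot": the turn, a rotation vector about the tool's x, y, z in rad, a list of three; "jaw": the finger opening in mm, from 0 to 85.4. A call has exactly 10 rows; each row shifts and turns the commanded pose from where the row before left it, along the tool's axes as they then stand; what a row does not reach is not made up. A row lasts 1/12 s, in which the tool goes at most 41.7 mm and 7.16 degrees, less where a joint would pass 70% of its speed; a pose out of reach is approached as far as the arm can. A call is refused whole if a number of a shift passes 41.7 or a number of a turn 0.125, either way. A call with a gripper value outside its range is refused whole. The fingers move at their own pace and stop on an object; the grip force is fixed at half the most. Time passes only in rows, so rows that do not move let the fingers close, or fill a call up. It gives the time, the measured TCP pose, the force and the opening at its end, in the units of the state.
- arm.read_state(): the state, without advancing time (a new reading comes with each control period).
- arm.get_image(name): name is "scene" or "top" or "wrist"; returns the picture (480x640x3 uint8, red, green, blue); there is no depth.
- arm.calibration(name): a dict with "intrinsics" (3x3 intrinsics, pixels), "R" (3x3) and "t" (3): a world point X has camera coordinates R X + t. Camera axes: x right, y down, z forward; pixel columns grow to the right and rows downward; lengths in mm; the calibration is good to about 2 mm. A picture is of the moment at which its call begins: read the wrist's pose just before it. calibration takes no time and is no camera call; for the wrist camera it gives the pose at the moment of the call.
- arm.job_done(): hands the job in, once; it reports no verdict.
Trained networks look in the newest picture that a camera, given by its name, has taken for a name from the list of things; names that differ only in an ending like _2 or _b are one class to them, and where a whole thing is asked for, a point or a joint stands for the part that bears it (a point fixed in the world has none). Each returns a list of dicts, best first, with "p" (0 to 1); they miss things now and then, are a little off and sometimes report something else, mostly with a low value. They report only what shows in the picture. A call takes as long as a camera call. They do not tell look-alikes from the thing itself.
- arm.find_in(camera, target): "location" ([column, row] in pixels, amid what is visible of it).
- arm.masks_of(camera, target): "pixels" (480x640 bool, what is visible of it) and "location" ([column, row] in pixels, amid what is visible of it).
The state is a dict: "clock": time; "joints": joint angles; "joint_vel": joint speeds; "joint_efforts": joint torques, N m; "position": TCP position; "ee_rot": TCP orientation; "contact_force": force on the tool from outside, world axes, zero at the start; "wrist_torque": the same for the moment, N m; "gripper_width": finger opening in mm.
Only numpy, scipy, OpenCV 4.12 (cv2) and the standard library are available. Lean on these libraries where they do the work, as an engineer would, in place of code of your own. Each camera call takes 0.05 s, during which the arm holds its last target. There are 200 camera calls.

## Working session

There is one attempt and no reset: what is moved stays moved. The work goes in short steps, Python scripts to look and compute and a shell command to move; the robot and the scene stay as the last step left them, time stands still between calls to the robot, and variables do not carry over. Pictures are saved under pics/ and viewed, about 8 in all and at most 12, crops included, and the job is handed in when it is done.

```bash
ls; mkdir -p pics; python3 - <<'E'
from bench import arm
import cv2, numpy as np
s=arm.read_state(); print({k:np.round(v,3).tolist() for k,v in s.items()})
ims=[]
for n in("scene","top"):
    im=arm.get_image(n); cv2.imwrite(f"pics/{n}0.png",im[:,:,::-1])
    c=arm.calibration(n); print(n,np.round(c["intrinsics"],1).tolist(),np.round(c["R"],3).tolist(),np.round(c["t"],1).tolist())
    for t in("case","tin_center","spacer_center","magnifier_center","lid_handle","lid_underside","tape","marker","carton"):
        print(n,t,[(np.round(d["location"]).tolist(),round(d["p"],2)) for d in arm.find_in(n,t)])
E
```

```text
pics
{'clock': 0.0, 'joints': [-0.971, 0.386, 0.007, -0.001, -1.194, -0.259], 'joint_vel': [0.0, 0.001, -0.001, -0.001, -0.0, 0.0], 'joint_efforts': [0.002, -39.229, 18.84, 4.186, -0.005, 0.0], 'position': [208.698, -588.448, 206.019], 'ee_rot': [-0.696, -0.12, 0.12, 0.698], 'contact_force': [0.271, 0.332, 0.276], 'wrist_torque': [0.019, 0.018, -0.015], 'gripper_width': 85.24}
scene [[512.3, 0.0, 318.4], [0.0, 512.3, 238.0], [0.0, 0.0, 1.0]] [[-0.777, 0.629, -0.014], [0.413, 0.493, -0.766], [-0.475, -0.601, -0.642]] [448.8, -178.8, 1596.8]
scene case [([337.0, 242.0], 0.86), ([254.0, 274.0], 0.5)]
scene tin_center [([432.0, 287.0], 0.97)]
scene spacer_center [([380.0, 322.0], 0.89)]
scene magnifier_center [([432.0, 367.0], 0.79), ([461.0, 338.0], 0.72)]
scene lid_handle [([268.0, 187.0], 0.76)]
scene lid_underside [([272.0, 189.0], 0.64)]
scene tape [([254.0, 273.0], 0.9), ([213.0, 231.0], 0.17)]
scene marker [([294.0, 314.0], 0.93)]
scene carton [([212.0, 234.0], 0.75), ([379.0, 326.0], 0.22)]
top [[461.4, 0.0, 323.7], [0.0, 461.4, 238.8], [0.0, 0.0, 1.0]] [[0.025, -1.0, 0.004], [-0.987, -0.026, -0.161], [0.161, 0.001, -0.987]] [-10.3, 614.8, 981.8]
top case [([326.0, 281.0], 0.71)]
top tin_center [([209.0, 318.0], 0.75), ([326.0, 281.0], 0.68)]
top spacer_center [([209.0, 236.0], 0.74)]
top magnifier_center [([153.0, 239.0], 0.74), ([330.0, 281.0], 0.64), ([152.0, 286.0], 0.61)]
top lid_handle [([477.0, 295.0], 0.96)]
top lid_underside [([477.0, 299.0], 0.85)]
top tape [([349.0, 175.0], 0.63), ([330.0, 285.0], 0.53)]
top marker [([275.0, 187.0], 0.67)]
top carton [([433.0, 186.0], 0.58), ([477.0, 296.0], 0.46)]
```

View top.

View pics/top0.png

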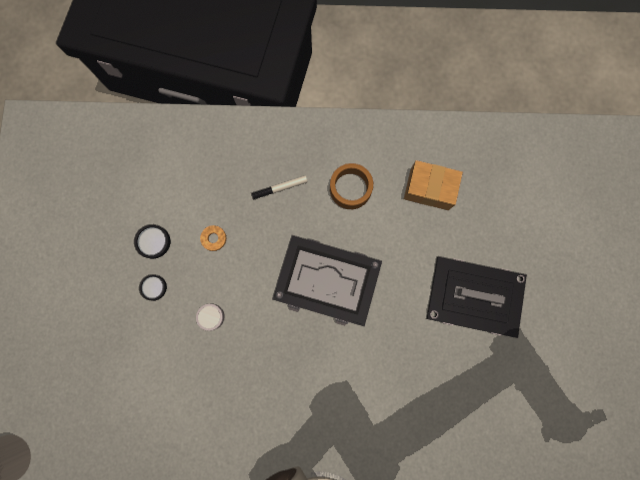

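View pics/scene0.png

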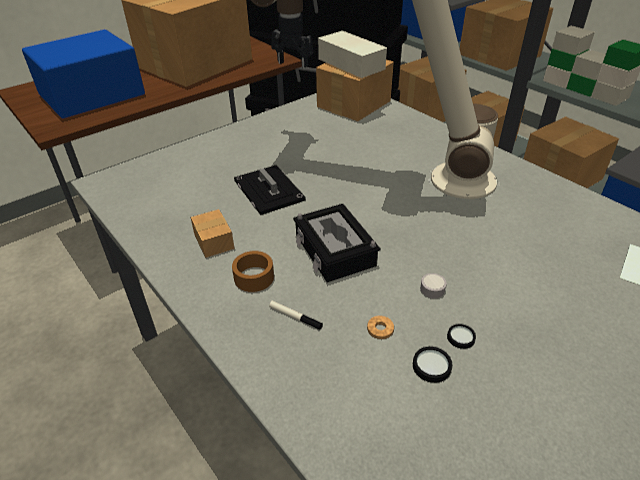

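```bash
cat > h.py <<'E'
import numpy as np, cv2
from scipy.optimize import least_squares
from scipy.spatial.transform import Rotation as Ro
from bench import arm
def cal(n):
    c=arm.calibration(n); return np.array(c["intrinsics"]),np.array(c["R"]),np.array(c["t"]).ravel()
def proj(C,X):
    K,R,t=C; p=(np.atleast_2d(X)@R.T+t)@K.T; return p[:,:2]/p[:,2:]
def back(C,uv,z):
    K,R,t=C; d=(np.linalg.inv(K)@np.r_[uv,1])@R; o=-R.T@t; return o+d*(z-o[2])/d[2]
a=np.linspace(0,2*np.pi,60,endpoint=False)
def cyl(r,h0,h1): return np.r_[np.c_[r*np.cos(a),r*np.sin(a),a*0+h0],np.c_[r*np.cos(a),r*np.sin(a),a*0+h1]]
def hc(p):
    m=cv2.moments(cv2.convexHull(np.float32(p))); return np.array([m["m10"]/m["m00"],m["m01"]/m["m00"]]),m["m00"]
def maskhull(m):
    n,l,s,_=cv2.connectedComponentsWithStats(m.astype(np.uint8)); i=1+np.argmax(s[1:,4])
    ys,xs=np.nonzero(l==i); return np.c_[xs,ys]
def fitcyl(C,c,r,h0,h1,g):
    f=lambda q:hc(proj(C,cyl(r,h0,h1)+[q[0],q[1],0]))[0]-c
    q=least_squares(f,g).x; return q,hc(proj(C,cyl(r,h0,h1)+[q[0],q[1],0]))[1]
def pose():
    s=arm.read_state(); return np.array(s["position"]),Ro.from_quat(s["ee_rot"])
def yawof(R):
    z=R.as_matrix()[:,2]; return np.arctan2(z[1],z[0])
def go(target,zaxis_yaw):
    "delta in tool axes + rotvec to tool pointing down with jaw axis along yaw (mod pi)"
    p,R=pose(); best=None
    for k in(0,np.pi):
        y=zaxis_yaw+k; z=np.array([np.cos(y),np.sin(y),0]); yy=np.array([0,0,-1.]); x=np.cross(yy,z)
        rv=(R.inv()*Ro.from_matrix(np.c_[x,yy,z])).as_rotvec()
        if best is None or np.linalg.norm(rv)<np.linalg.norm(best): best=rv; T=np.c_[x,yy,z]
    d=np.array(target)-p
    print("pos",p.round(1),"d in cur tool",R.inv().apply(d).round(1),"d in final tool",(T.T@d).round(1),"rot",best.round(3))
E
python3 - <<'E'
from h import *
for n in("top","scene"):
    C=cal(n)
    for t,r,h in(("tin_center",30,28),("spacer_center",30,12),("magnifier_center",30,14)):
        for d in arm.masks_of(n,t):
            c,A=hc(maskhull(d["pixels"])); q,A2=fitcyl(C,c,r,0,h,back(C,c,h)[:2])
            print(n,t,round(d["p"],2),c.round(1),q.round(1),"area ratio",round(A/A2,2))
C=cal("top")
for uv in((376,265),(279,295)): print("dowel",back(C,uv,82).round(1))
for uv in((520,279),(434,315)): print("hole",back(C,uv,14).round(1))
C=cal("wrist");p,R=pose()
print("yaw",yawof(R),"tool axes",R.as_matrix().round(3).tolist())
print("wrist K",C[0].round(1).tolist(),"cam pos in tool",R.inv().apply(-C[1].T@C[2]-p).round(1),"cam R in tool",(C[1]@R.as_matrix()).round(3).tolist())
for t in("lid_handle",): print(arm.find_in("wrist",t)[:1] if arm.get_image("wrist") is not None else 0)
E
```

```text
top spacer_center 0.56 [212.5 237.8] [617.8 264.4] area ratio 0.89
top spacer_center 0.46 [152.2 286.6] [501.2 395. ] area ratio 0.95
top magnifier_center 0.69 [152.3 286.8] [500.7 394.3] area ratio 0.93
top magnifier_center 0.61 [151.8 240.8] [606.8 404.6] area ratio 1.67
scene tin_center 0.7 [432.9 285.9] [431.4 255.9] area ratio 0.9
scene spacer_center 0.89 [380.7 327.3] [611.9 263.5] area ratio 0.95
scene magnifier_center 0.79 [460.8 336.5] [502.1 397.5] area ratio 0.89
scene magnifier_center 0.63 [432.1 364.5] [600.5 403.4] area ratio 1.56
scene magnifier_center 0.41 [295.4 314.9] [737.1 113.2] area ratio 0.88
dowel [ 555.6 -108.3   82. ]
dowel [486.4  97.1  82. ]
hole [ 539.3 -445.5   14. ]
hole [ 453.1 -247.8   14. ]
yaw 1.9115867681322114 tool axes [[0.942, 0.0, -0.334], [0.334, -0.0, 0.942], [0.0, -1.0, -0.0]]
wrist K [[425.9, 0.0, 321.8], [0.0, 425.9, 236.8], [0.0, 0.0, 1.0]] cam pos in tool [ -68.5 -166.1   -1. ] cam R in tool [[0.0, -0.001, 1.0], [0.963, -0.268, -0.0], [0.268, 0.963, 0.001]]
[{'location': [417.4, 436.1], 'p': 0.85}]
```

```bash
python3 -m creep '[{"delta_pos":[0,0,0],"rot":[0,0.1206,0],"jaw":85},{"delta_pos":[0,0,0],"rot":[0,0.1206,0],"jaw":85},{"delta_pos":[0,0,0],"rot":[0,0.1206,0],"jaw":85},{"delta_pos":[0,0,0],"rot":[0,0.1206,0],"jaw":85},{"delta_pos":[0,0,0],"rot":[0,0.1206,0],"jaw":85},{"delta_pos":[9.4,-2.75,40.2],"rot":[0,0,0],"jaw":85},{"delta_pos":[9.4,-2.75,40.2],"rot":[0,0,0],"jaw":85},{"delta_pos":[9.4,-2.75,40.2],"rot":[0,0,0],"jaw":85},{"delta_pos":[9.4,-2.75,40.2],"rot":[0,0,0],"jaw":85},{"delta_pos":[9.4,-2.75,40.2],"rot":[0,0,0],"jaw":85}]'
python3 -m creep '[{"delta_pos":[9.4,-2.75,40.2],"rot":[0,0,0],"jaw":85},{"delta_pos":[9.4,-2.75,40.2],"rot":[0,0,0],"jaw":85},{"delta_pos":[9.4,-2.75,40.2],"rot":[0,0,0],"jaw":85},{"delta_pos":[9.4,-2.75,40.2],"rot":[0,0,0],"jaw":85},{"delta_pos":[9.4,-2.75,40.2],"rot":[0,0,0],"jaw":85},{"delta_pos":[9.4,-2.75,40.2],"rot":[0,0,0],"jaw":85},{"delta_pos":[9.4,-2.75,40.2],"rot":[0,0,0],"jaw":85},{"delta_pos":[9.4,-2.75,40.2],"rot":[0,0,0],"jaw":85},{"delta_pos":[9.4,-2.75,40.2],"rot":[0,0,0],"jaw":85},{"delta_pos":[9.4,-2.75,40.2],"rot":[0,0,0],"jaw":85}]'
python3 - <<'E'
from h import *
p,R=pose(); C=cal("wrist"); im=arm.get_image("wrist"); p2,_=pose(); cv2.imwrite("pics/w1.png",im[:,:,::-1])
print(p,p2,yawof(R),R.as_matrix()[:,1].round(4)); import pickle; pickle.dump((p2,R.as_quat(),cal("wrist"),im),open("w1.pkl","wb"))
E
```

```text
clock: 2.23
position: [306.8, -405.5, 221.1]
ee_rot: [0.701, -0.093, 0.093, -0.701]
contact_force: [1.6, -0.1, 0.2]
gripper_width: 85.2
clock: 3.07
position: [501.9, -41.1, 249.0]
ee_rot: [-0.701, 0.092, -0.093, 0.701]
contact_force: [-0.1, -0.2, 1.8]
gripper_width: 85.1
[501.90887898 -41.11651142 248.98282676] [506.06822343 -36.52922404 249.13921886] 1.3091475197205824 [ 1.e-03  1.e-04 -1.e+00]
```

View pics/w1.png

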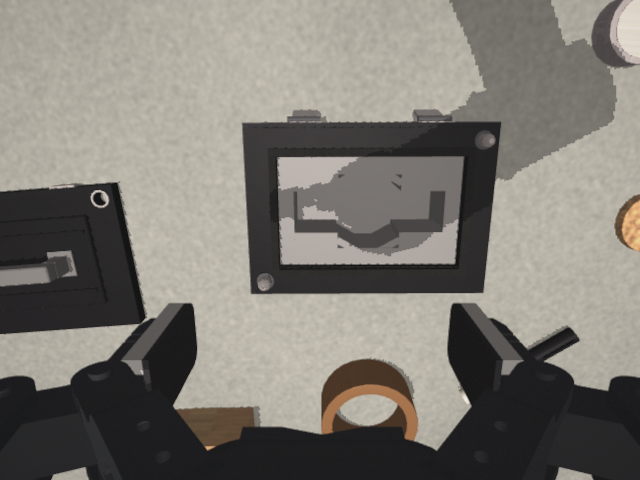

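```bash
cat >> h.py <<'E'
def c2w(q,P):
    c,s=np.cos(q[2]),np.sin(q[2]); P=np.atleast_2d(P).astype(float)
    return np.c_[q[0]+c*P[:,0]-s*P[:,1],q[1]+s*P[:,0]+c*P[:,1],P[:,2]]
def edgepts(C,g,q,A,B,n=40,w=14):
    "strongest-gradient points across projected segment A-B of an object at pose q"
    S=c2w(q,[np.array(A)+(np.array(B)-A)*f for f in np.linspace(.08,.92,n)]); uv=proj(C,S)
    t=uv[-1]-uv[0]; t/=np.linalg.norm(t); nn=np.array([-t[1],t[0]]); o=np.arange(-w,w+.1,.5); out=[]
    for p in uv:
        m=np.float32(p+o[:,None]*nn); v=cv2.remap(g,m[:,0].reshape(1,-1),m[:,1].reshape(1,-1),cv2.INTER_LINEAR)[0]
        d=np.abs(np.gradient(cv2.GaussianBlur(v.reshape(1,-1),(0,0),2)[0])); i=d.argmax(); out.append(o[i])
    return np.array(out)
def blob(g,uv,w,thr=None):
    u,v=np.round(uv).astype(int); s=g[v-w:v+w+1,u-w:u+w+1]; yy,xx=np.mgrid[-w:w+1,-w:w+1]
    W=np.clip(s-(thr or (s.min()+s.max())/2),0,20)*(yy**2+xx**2<=w*w); return np.array([u+(W*xx).sum()/W.sum(),v+(W*yy).sum()/W.sum()])
dow=[np.r_[cyl(5,66,76),cyl(3,82,82)]+[sx*60,-sx*90,0] for sx in(1,-1)]
def fitcase(C,im,q0,dows=((485,140),(265,282)),edges=True):
    g=cv2.cvtColor(im,cv2.COLOR_RGB2GRAY).astype(np.float32)
    dd=[blob(g,d,12) for d in dows]
    E=[((-70,100,66),(70,100,66)),((70,100,66),(70,-100,66)),((70,-100,66),(-70,-100,66))]
    fd=lambda q:np.r_[tuple(hc(proj(C,c2w(q,D)))[0]-d for D,d in zip(dow,dd))]
    q=least_squares(fd,q0).x; print("dowels",np.round(dd,1).tolist(),"q",q.round(4),"res",fd(q).round(1))
    for e in E if edges else []: o=edgepts(C,g,q,*e); print("edge offset px",np.median(o).round(2),o.std().round(2))
    return q
E
python3 - <<'E'
from h import *
p,R=pose(); C=cal("wrist"); im=arm.get_image("wrist"); cv2.imwrite("pics/w2.png",im[:,:,::-1])
print(p.round(2),yawof(R))
uv=[proj(C,c2w([521,-5.6,-.263],[[60,-90,80]]))[0],proj(C,c2w([521,-5.6,-.263],[[-60,90,80]]))[0]];print(uv)
g=cv2.cvtColor(im,cv2.COLOR_RGB2GRAY)
fitcase(C,im,[521,-5.6,-.263],uv)
for d in arm.masks_of("wrist","tin_center")[:2]: print(d["location"],d["p"])
E
```

```text
[506.07 -36.53 249.14] 1.3138671317502169
[array([255.15033286, 282.63395055]), array([484.01373698, 137.80686021])]
dowels [[255.4, 286.3], [485.6, 136.9]] q [ 5.24883e+02 -4.75800e+00 -2.50400e-01] res [ 4.4 -2.2 -4.5  3.5]
edge offset px 0.0 0.37
edge offset px 2.0 3.09
edge offset px -6.0 0.21
[614.8, 32.2] 0.78
```

```bash
python3 - <<'E'
import cv2,numpy as np
im=cv2.imread("pics/w2.png")
a=cv2.resize(im[255:315,225:285],None,fx=6,fy=6,interpolation=cv2.INTER_NEAREST);b=cv2.resize(im[108:168,455:515],None,fx=6,fy=6,interpolation=cv2.INTER_NEAREST)
cv2.imwrite("pics/c1.png",np.hstack([a,b]))
E
```

```text
(no output)
```

View pics/c1.png

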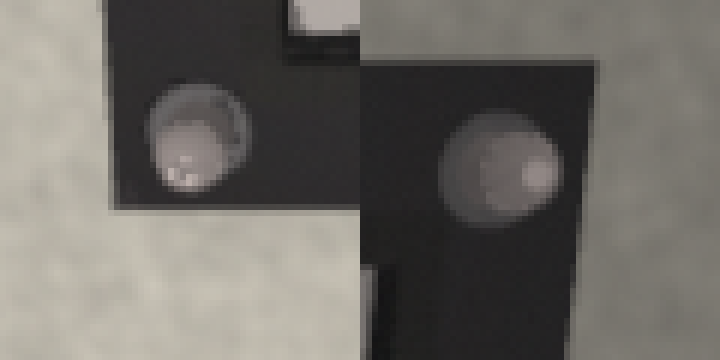

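```bash
cat >> h.py <<'E'
EDG=[((-70,100,66),(70,100,66)),((70,100,66),(70,-100,66)),((70,-100,66),(-70,-100,66)),((-70,-100,66),(-70,100,66))]
def fitedges(C,im,q0,edges=EDG,w=10):
    g=cv2.cvtColor(im,cv2.COLOR_RGB2GRAY).astype(np.float32); q=np.array(q0,float)
    for it in range(4):
        f0=[edgepts(C,g,q,*e,w=w) for e in edges]
        def r(x):
            out=[]
            for e,o in zip(edges,f0):
                A,B=proj(C,c2w(q,e)); A2,B2=proj(C,c2w(x,e)); t=(B-A)/np.linalg.norm(B-A); n=np.array([-t[1],t[0]])
                f=np.linspace(.08,.92,len(o)); cur=((A2-A)@n)*(1-f)+((B2-B)@n)*f
                out.append(cur-o)
            return np.concatenate(out)
        q=least_squares(r,q,loss="soft_l1").x; w=5
    print("edges q",q.round(4),"med res",[np.median(x).round(2) for x in np.split(r(q),len(edges))]); return q
E
cat > t.py <<'E'
from h import *
C=cal("wrist"); im=cv2.imread("pics/w2.png")[:,:,::-1].copy()
P=np.array([[60,-90,66],[-60,90,66],[60,-90,82],[-60,90,82]]); U=np.array([[258.3,276.7],[477.8,136],[255.8,284],[485,137.2]])
f=lambda q:(proj(C,c2w(q,P))-U).ravel()
q=least_squares(f,[521,-5,-.26]).x; print(q.round(4),f(q).round(1))
f2=lambda q:(proj(C,c2w(q,P[:2]))-U[:2]).ravel(); q2=least_squares(f2,q).x; print("base only",q2.round(4),f2(q2).round(1))
fitedges(C,im,[521,-5,-.26]); fitedges(C,im,[521,-5,-.26],EDG[:3])
E
python3 t.py
```

```text
[ 5.164024e+02 -9.677100e+00 -2.586000e-01] [-0.3  0.5  0.2  0.  -0.5  0.1  0.5 -0.4]
base only [ 5.16222e+02 -9.62670e+00 -2.59300e-01] [-0.3  0.2  0.3 -0.2]
edges q [ 5.132779e+02 -1.034660e+01 -2.559000e-01] med res [np.float64(3.0), np.float64(4.0), np.float64(2.0), np.float64(1.5)]
edges q [ 5.174117e+02 -1.104520e+01 -2.579000e-01] med res [np.float64(2.5), np.float64(0.0), np.float64(2.5)]
```

```bash
python3 -m creep '[{"delta_pos":[-15,9.9,27.2],"rot":[0,0,0],"jaw":85},{"delta_pos":[-15,9.9,27.2],"rot":[0,0,0],"jaw":85},{"delta_pos":[-15,9.9,27.2],"rot":[0,0,0],"jaw":85},{"delta_pos":[-15,9.9,27.2],"rot":[0,0,0],"jaw":85},{"delta_pos":[-15,9.9,27.2],"rot":[0,0,0],"jaw":85},{"delta_pos":[-15,9.9,27.2],"rot":[0,0,0],"jaw":85},{"delta_pos":[-15,9.9,27.2],"rot":[0,0,0],"jaw":85},{"delta_pos":[-15,9.9,27.2],"rot":[0,0,0],"jaw":85},{"delta_pos":[-17,9.9,30],"rot":[0,0,0],"jaw":85},{"delta_pos":[-15,9.9,27.2],"rot":[0,0,0],"jaw":85}]'
cat >> h.py <<'E'
def look(name,r,h,z0=0,yaw=1.312,pic=None,zt=60):
    arm.get_image("wrist")  # let the arm settle
    p,R=pose(); C=cal("wrist"); im=arm.get_image("wrist"); q=None
    if pic: cv2.imwrite(f"pics/{pic}.png",im[:,:,::-1])
    for d in arm.masks_of("wrist",name):
        c,A=hc(maskhull(d["pixels"])); q1,A2=fitcyl(C,c,r,z0,z0+h,back(C,c,z0+h)[:2])
        print(name,round(d["p"],2),c.round(1),"world",q1.round(1),"area",round(A/A2,2))
        if q is None and .85<A/A2<1.2: q=q1
    print("p",p.round(1),"yaw",yawof(R).round(4))
    if q is not None: go([q[0],q[1],zt],yaw)
    return q
E
python3 - <<'E'
from h import *
look("tin_center",30,28,pic="w3",zt=60)
E
```

```text
clock: 4.05
position: [425.3, 262.1, 149.2]
ee_rot: [-0.701, 0.093, -0.093, 0.701]
contact_force: [0.1, 0.0, -0.9]
gripper_width: 85.3
tin_center 0.22 [ 58.3 347.3] world [472.6  39.4] area 1.17
p [424.6 265.6 147.3] yaw 1.3107
pos [425.1 262.  148.6] d in cur tool [ 103.2   88.9 -202.8] d in final tool [ 102.8   88.6 -203.1] rot [ 0.002 -0.001 -0.001]
```

View pics/w3.png

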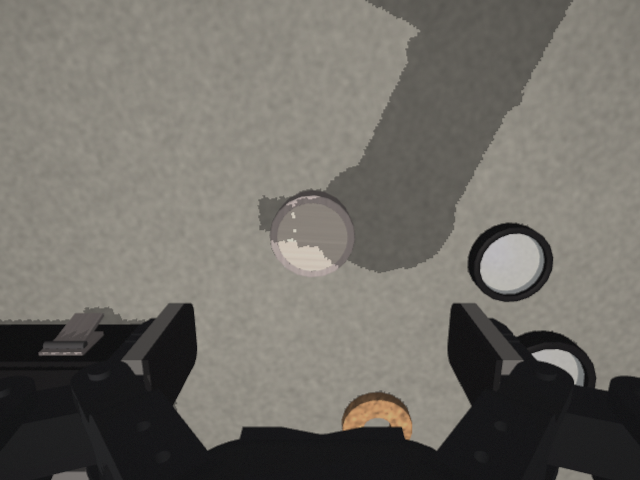

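```bash
python3 - <<'E'
from h import *
for i in range(5):
    im=arm.get_image("wrist"); p,R=pose(); C=cal("wrist")
    print(p.round(2),yawof(R).round(4),R.inv().apply(-C[1].T@C[2]-p).round(1),(-C[1].T@C[2]).round(1),[round(x,4) for x in arm.read_state()["joints"][:3]])
g=cv2.cvtColor(im,cv2.COLOR_RGB2GRAY)
c=cv2.HoughCircles(cv2.GaussianBlur(g,(5,5),0)[160:310,230:400],cv2.HOUGH_GRADIENT,1.2,50,param1=80,param2=20,minRadius=32,maxRadius=50)
print(None if c is None else c[0][:3]+[230,160,0])
for d in arm.masks_of("wrist","tin_center")+arm.masks_of("wrist","case"): print(d["location"],d["p"])
print(proj(C,[[p[0],p[1],p[2]]]))
for z in(14,28):
  for uv in((312,234),): print(z,back(C,uv,z).round(1))
E
```

```text
[425.56 261.17 149.1 ] 1.3092 [ -67.8 -166.1   -1.2] [359.9 277.7 315.3] [np.float64(0.8763), np.float64(0.2261), np.float64(-0.3795)]
[425.9  260.73 149.49] 1.308 [ -67.8 -166.1   -1.2] [360.2 277.2 315.6] [np.float64(0.8751), np.float64(0.2254), np.float64(-0.3795)]
[426.12 260.51 149.71] 1.3072 [ -67.8 -166.1   -1.2] [360.3 277.  315.8] [np.float64(0.8745), np.float64(0.225), np.float64(-0.3794)]
[426.23 260.45 149.84] 1.3068 [ -67.8 -166.1   -1.2] [360.4 276.9 316. ] [np.float64(0.8742), np.float64(0.2247), np.float64(-0.3793)]
[426.31 260.5  149.92] 1.3067 [ -67.8 -166.1   -1.2] [360.5 276.9 316. ] [np.float64(0.8742), np.float64(0.2247), np.float64(-0.3792)]
[[318.20000458 229.          42.31999969]]
[316.8, 229.4] 0.66
[59.3, 344.0] 0.65
[[324.39573928 286.81235848]]
14 [437.6 249.1  14. ]
28 [434.  250.4  28. ]
```

```bash
python3 -m creep '[{"delta_pos":[6.6,0,-3.5],"rot":[0,0,0],"jaw":85},{"delta_pos":[0,38,0],"rot":[0,0,0],"jaw":85},{"delta_pos":[0,38,0],"rot":[0,0,0],"jaw":85},{"delta_pos":[0,38,0],"rot":[0,0,0],"jaw":85},{"delta_pos":[0,20,0],"rot":[0,0,0],"jaw":85},{"delta_pos":[0,11,0],"rot":[0,0,0],"jaw":85},{"delta_pos":[0,0,0],"rot":[0,0,0],"jaw":85},{"delta_pos":[0,0,0],"rot":[0,0,0],"jaw":40},{"delta_pos":[0,0,0],"rot":[0,0,0],"jaw":40},{"delta_pos":[0,0,0],"rot":[0,0,0],"jaw":40}]'
python3 -m creep '[{"delta_pos":[0,0,0],"rot":[0,0,0],"jaw":40},{"delta_pos":[0,0,0],"rot":[0,0,0],"jaw":40},{"delta_pos":[0,0,0],"rot":[0,0,0],"jaw":40},{"delta_pos":[0,-10,0],"rot":[0,0,0],"jaw":40},{"delta_pos":[0,-40,0],"rot":[0,0,0],"jaw":40},{"delta_pos":[0,-40,0],"rot":[0,0,0],"jaw":40},{"delta_pos":[0,-40,0],"rot":[0,0,0],"jaw":40},{"delta_pos":[0,-15,0],"rot":[0,0,0],"jaw":40},{"delta_pos":[0,0,0],"rot":[0,0,0],"jaw":40},{"delta_pos":[0,0,0],"rot":[0,0,0],"jaw":40}]'
python3 - <<'E'
from h import *
for i in range(4): im=arm.get_image("wrist"); p,R=pose()
print(p,yawof(R)); cv2.imwrite("pics/w4.png",im[:,:,::-1])
E
```

```text
clock: 5.38
position: [432.2, 257.2, 5.7]
ee_rot: [-0.7, 0.092, -0.093, 0.702]
contact_force: [0.7, 0.3, 0.3]
gripper_width: 51.3
clock: 6.22
position: [431.3, 256.8, 150.4]
ee_rot: [-0.7, 0.092, -0.093, 0.702]
contact_force: [-0.5, 0.1, -0.4]
gripper_width: 40.1
[430.50124049 255.7676965  147.75314156] 1.3084368660756827
```

View pics/w4.png

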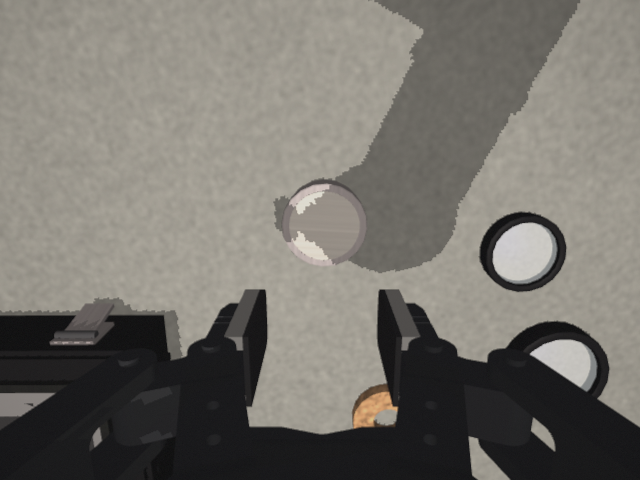

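```bash
python3 -m creep '[{"delta_pos":[0,10,0],"rot":[0,0,0],"jaw":85},{"delta_pos":[0,20,0],"rot":[0,0,0],"jaw":85},{"delta_pos":[0,30,0],"rot":[0,0,0],"jaw":85},{"delta_pos":[0,30,0],"rot":[0,0,0],"jaw":85},{"delta_pos":[0,30,0],"rot":[0,0,0],"jaw":85},{"delta_pos":[0,20,0],"rot":[0,0,0],"jaw":85},{"delta_pos":[0,5,0],"rot":[0,0,0],"jaw":85},{"delta_pos":[0,5,0],"rot":[0,0,0],"jaw":85},{"delta_pos":[0,3,0],"rot":[0,0,0],"jaw":85},{"delta_pos":[0,3,0],"rot":[0,0,0],"jaw":85}]'
python3 - <<'E'
from h import *
for i in range(3): im=arm.get_image("wrist")
p,R=pose();print(p,yawof(R),arm.read_state()["contact_force"]); cv2.imwrite("pics/w5.png",im[:,:,::-1])
E
```

```text
clock: 7.25
position: [431.9, 257.2, -6.1]
ee_rot: [-0.701, 0.092, -0.093, 0.702]
contact_force: [-0.3, 0.8, -0.0]
gripper_width: 85.0
[431.71519281 257.01445411  -5.86727159] 1.3086684178374548 [ 0.97446648 -0.21140606 -0.44914113]
```

View pics/w5.png

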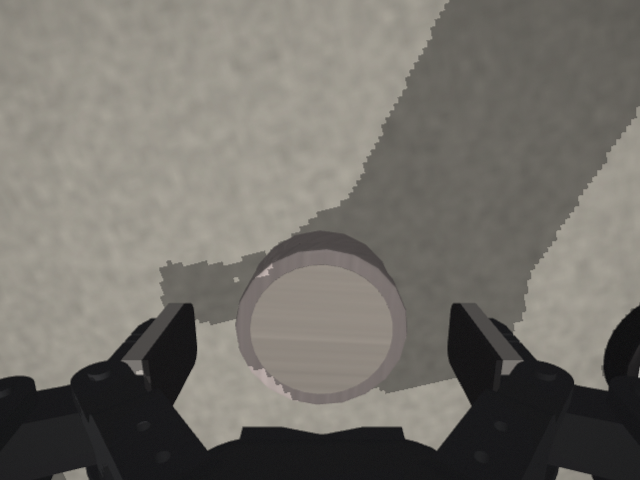

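```bash
python3 -m creep '[{"delta_pos":[0,4,0],"rot":[0,0,0],"jaw":85},{"delta_pos":[0,4,0],"rot":[0,0,0],"jaw":85},{"delta_pos":[0,4,0],"rot":[0,0,0],"jaw":85},{"delta_pos":[0,4,0],"rot":[0,0,0],"jaw":85},{"delta_pos":[0,0,0],"rot":[0,0,0],"jaw":55},{"delta_pos":[0,0,0],"rot":[0,0,0],"jaw":50},{"delta_pos":[0,0,0],"rot":[0,0,0],"jaw":50},{"delta_pos":[0,0,0],"rot":[0,0,0],"jaw":50},{"delta_pos":[0,0,0],"rot":[0,0,0],"jaw":50},{"delta_pos":[0,0,0],"rot":[0,0,0],"jaw":50}]'
```

```text
clock: 8.23
position: [431.5, 256.7, -22.4]
ee_rot: [-0.701, 0.092, -0.093, 0.701]
contact_force: [0.3, 0.7, 2.7]
gripper_width: 58.2
```

```bash
python3 -m creep '[{"delta_pos":[0,0,0],"rot":[0,0,0],"jaw":50},{"delta_pos":[0,-5,0],"rot":[0,0,0],"jaw":50},{"delta_pos":[0,-25,0],"rot":[0,0,0],"jaw":50},{"delta_pos":[0,-40,0],"rot":[0,0,0],"jaw":50},{"delta_pos":[0,-40,0],"rot":[0,0,0],"jaw":50},{"delta_pos":[0,-30,0],"rot":[0,0,0],"jaw":50},{"delta_pos":[0,-10,0],"rot":[0,0,0],"jaw":50},{"delta_pos":[0,0,0],"rot":[0,0,0],"jaw":50},{"delta_pos":[0,0,0],"rot":[0,0,0],"jaw":50},{"delta_pos":[0,0,0],"rot":[0,0,0],"jaw":50}]'
python3 - <<'E'
from h import *
for i in range(2): im=arm.get_image("wrist")
p,R=pose();print(p,yawof(R)); cv2.imwrite("pics/w6.png",im[:,:,::-1]);go([520.8,-3.2,200],1.314)
E
```

```text
clock: 9.07
position: [429.9, 255.3, 125.2]
ee_rot: [0.702, -0.094, 0.092, -0.7]
contact_force: [-1.0, 0.1, -1.8]
gripper_width: 58.5
[430.20829345 255.4289624  125.11034941] 1.308216735953166
pos [430.2 255.4 125.1] d in cur tool [ 154.4  -74.3 -226.6] d in final tool [ 153.3  -74.9 -227.1] rot [ 0.004 -0.006 -0.003]
```

View pics/w6.png

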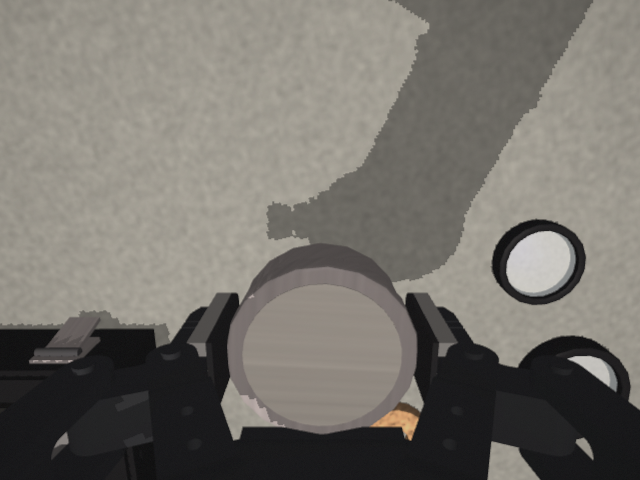

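```bash
python3 -m creep '[{"delta_pos":[20,-9.6,-29.7],"rot":[0,0,0],"jaw":50},{"delta_pos":[20,-9.6,-29.7],"rot":[0,-0.006,0],"jaw":50},{"delta_pos":[20,-9.6,-29.7],"rot":[0,0,0],"jaw":50},{"delta_pos":[20,-9.6,-29.7],"rot":[0,0,0],"jaw":50},{"delta_pos":[20,-9.6,-29.7],"rot":[0,0,0],"jaw":50},{"delta_pos":[20,-9.6,-29.7],"rot":[0,0,0],"jaw":50},{"delta_pos":[20,-9.6,-29.7],"rot":[0,0,0],"jaw":50},{"delta_pos":[9,-5,-13],"rot":[0,0,0],"jaw":50},{"delta_pos":[4.4,-2.7,-6],"rot":[0,0,0],"jaw":50},{"delta_pos":[0,0,0],"rot":[0,0,0],"jaw":50}]'
cat >> h.py <<'E'
dmod=[np.r_[cyl(7,66,67),cyl(5,67,76),cyl(3,82,82)]+[sx*60,-sx*90,0] for sx in(1,-1)]
def casefit(q0,settle=4,z=None,yaw=1.314):
    for i in range(settle): arm.get_image("wrist")
    p,R=pose(); C=cal("wrist"); im=arm.get_image("wrist"); p2,_=pose()
    g=cv2.cvtColor(im,cv2.COLOR_RGB2GRAY); q=np.array(q0,float)
    for it in range(2):
        dd=[]
        for s,D in zip((1,-1),dmod):
            poly=proj(C,c2w(q,[[s*46,-s*74,66],[s*69.5,-s*74,66],[s*69.5,-s*99.5,66],[s*46,-s*99.5,66]]))
            m=np.zeros(g.shape,np.uint8); cv2.fillPoly(m,[np.int32(poly.round())],1)
            dark=np.percentile(g[m>0],20); b=((g>dark+14)&(m>0)).astype(np.uint8)
            n,l,st,ce=cv2.connectedComponentsWithStats(b); c0=hc(proj(C,c2w(q,D)))[0]
            k=min((i for i in range(1,n) if st[i,4]>40),key=lambda i:np.hypot(*(ce[i]-c0))); ys,xs=np.nonzero(l==k)
            c,A=hc(np.c_[xs,ys]); dd.append(c); print("dowel",c.round(1),"area",A,"model",round(hc(proj(C,c2w(q,D)))[1]))
        f=lambda x:np.r_[tuple(hc(proj(C,c2w(x,D)))[0]-d for D,d in zip(dmod,dd))]
        q=least_squares(f,q).x; print("case",q.round(4),"res",f(q).round(2))
    print("moved during",(p2-p).round(2))
    return q,im,C
E
python3 - <<'E'
from h import *
q,im,C=casefit([520.8,-3.2,-.257]); cv2.imwrite("pics/w7.png",im[:,:,::-1])
go([q[0],q[1],100],q[2]+np.pi/2)
E
```

```text
clock: 10.0
position: [521.9, -3.3, 201.2]
ee_rot: [0.701, -0.092, 0.091, -0.701]
contact_force: [0.3, -0.5, -1.7]
gripper_width: 58.4
dowel [198.5 294.5] area 318.0 model 314
dowel [443.3 129.3] area 653.5 model 358
case [ 5.205224e+02 -3.171700e+00 -2.423000e-01] res [ 3.58  1.71  7.39 -0.21]
dowel [198.7 294.5] area 313.5 model 313
dowel [443.1 128. ] area 757.0 model 359
case [ 5.187729e+02 -6.819600e+00 -2.377000e-01] res [-1.51  1.29  1.51 -0.64]
moved during [0.14 0.09 0.26]
pos [521.2  -1.  201.5] d in cur tool [ -0.7 101.5  -6.2] d in final tool [ -0.9 101.5  -6.2] rot [ 0.001 -0.017 -0.001]
```

```bash
python3 - <<'E'
import cv2,numpy as np
im=cv2.imread("pics/w7.png")
f=lambda u,v:cv2.resize(im[v-30:v+30,u-30:u+30],None,fx=6,fy=6,interpolation=cv2.INTER_NEAREST)
cv2.imwrite("pics/c2.png",np.hstack([f(199,294),f(443,130)]))
E
```

```text
(no output)
```

View pics/c2.png

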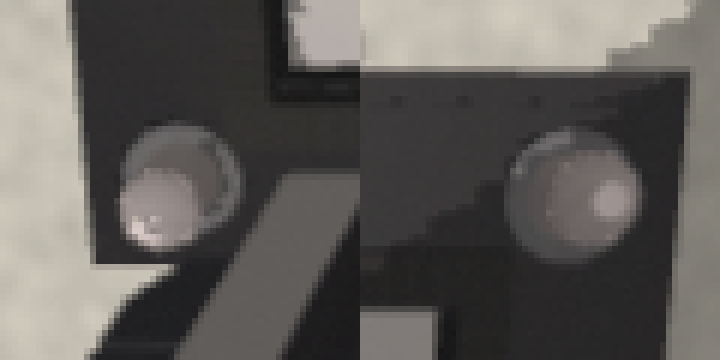

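```bash
python3 - <<'E'
from h import *
C=cal("wrist")
P=np.array([[60,-90,66.5],[-60,90,66.5],[60,-90,81],[-60,90,81]]); U=np.array([[199.5,294],[447.7,132.7],[194.5,301],[454.3,133.7]])
f=lambda q:(proj(C,c2w(q,P))-U).ravel()
q=least_squares(f,[521,-5,-.26]).x; print(q.round(4),f(q).round(1))
q=least_squares(lambda q:f(q)[:4],q).x; print("base",q.round(4)); q=least_squares(lambda q:f(q)[4:],q).x; print("tip",q.round(4))
p,R=pose(); 
# camera-measured case centre should sit at tool (0,-1.1)
q=least_squares(f,[521,-5,-.26]).x
off=R.apply([0,0,-1.1]); go([q[0]-off[0],q[1]-off[1],100],q[2]+np.pi/2)
E
```

```text
[ 5.210455e+02 -5.302700e+00 -2.575000e-01] [-0.3 -0.   0.6 -0.1 -0.8  0.9  0.4 -0.4]
base [ 5.210956e+02 -5.457600e+00 -2.561000e-01]
tip [ 5.209989e+02 -5.161200e+00 -2.588000e-01]
pos [521.2  -1.  201.5] d in cur tool [  1.1 101.5  -3.1] d in final tool [  1.  101.5  -3.1] rot [ 0.001  0.003 -0.001]
```

```bash
python3 -m creep '[{"delta_pos":[1,20,-3.1],"rot":[0,0.003,0],"jaw":50},{"delta_pos":[0,35,0],"rot":[0,0,0],"jaw":50},{"delta_pos":[0,35,0],"rot":[0,0,0],"jaw":50},{"delta_pos":[0,35,0],"rot":[0,0,0],"jaw":50},{"delta_pos":[0,20,0],"rot":[0,0,0],"jaw":50},{"delta_pos":[0,8,0],"rot":[0,0,0],"jaw":50},{"delta_pos":[0,4,0],"rot":[0,0,0],"jaw":50},{"delta_pos":[0,4,0],"rot":[0,0,0],"jaw":50},{"delta_pos":[0,4,0],"rot":[0,0,0],"jaw":50},{"delta_pos":[0,4,0],"rot":[0,0,0],"jaw":50}]'
python3 -c "
from h import *
go([521.3,-4.2,-12],1.3133)"
```

```text
clock: 11.08
position: [522.9, -4.5, 36.1]
ee_rot: [-0.701, 0.09, -0.092, 0.701]
contact_force: [-14.3, 5.7, 30.4]
gripper_width: 58.2
pos [522.9  -4.5  36.1] d in cur tool [-1.7 48.1 -0.1] d in final tool [-1.6 48.1 -0.1] rot [-0.001 -0.     0.002]
```

```bash
python3 -m creep '[{"delta_pos":[0,-8,0],"rot":[0,0,0],"jaw":50},{"delta_pos":[-1,0,0],"rot":[0,0,0],"jaw":50},{"delta_pos":[-1,0,0],"rot":[0,0,0],"jaw":50},{"delta_pos":[0,0,0],"rot":[0,0,0],"jaw":50},{"delta_pos":[0,2,0],"rot":[0,0,0],"jaw":50},{"delta_pos":[0,2,0],"rot":[0,0,0],"jaw":50},{"delta_pos":[0,2,0],"rot":[0,0,0],"jaw":50},{"delta_pos":[0,2,0],"rot":[0,0,0],"jaw":50},{"delta_pos":[0,2,0],"rot":[0,0,0],"jaw":50},{"delta_pos":[0,0,0],"rot":[0,0,0],"jaw":50}]'
python3 -c "
from h import *
go([521.3,-4.2,-12],1.3133)"
```

```text
clock: 11.92
position: [519.5, -4.9, 30.4]
ee_rot: [0.701, -0.092, 0.091, -0.701]
contact_force: [-1.3, -0.1, -1.6]
gripper_width: 58.4
pos [519.5  -4.9  30.4] d in cur tool [ 1.6 42.4  1.1] d in final tool [ 1.6 42.4  1.1] rot [ 0.001 -0.002 -0.001]
```

```bash
python3 -m creep '[{"delta_pos":[0,5,0],"rot":[0,0,0],"jaw":50},{"delta_pos":[0,6,0],"rot":[0,0,0],"jaw":50},{"delta_pos":[0,6,0],"rot":[0,0,0],"jaw":50},{"delta_pos":[0,6,0],"rot":[0,0,0],"jaw":50},{"delta_pos":[0,6,0],"rot":[0,0,0],"jaw":50},{"delta_pos":[0,5,0],"rot":[0,0,0],"jaw":50},{"delta_pos":[0,3,0],"rot":[0,0,0],"jaw":50},{"delta_pos":[0,2,0],"rot":[0,0,0],"jaw":50},{"delta_pos":[0,1,0],"rot":[0,0,0],"jaw":50},{"delta_pos":[0,0,0],"rot":[0,0,0],"jaw":50}]'
```

```text
clock: 12.75
position: [519.6, -4.8, -9.1]
ee_rot: [0.701, -0.092, 0.091, -0.701]
contact_force: [-2.7, 0.9, -3.8]
gripper_width: 58.3
```

```bash
python3 -m creep '[{"delta_pos":[0,1,0],"rot":[0,0,0],"jaw":50},{"delta_pos":[0,1,0],"rot":[0,0,0],"jaw":50},{"delta_pos":[0,1,0],"rot":[0,0,0],"jaw":50},{"delta_pos":[0,0.5,0],"rot":[0,0,0],"jaw":50},{"delta_pos":[0,0.5,0],"rot":[0,0,0],"jaw":50},{"delta_pos":[0,0,0],"rot":[0,0,0],"jaw":50},{"delta_pos":[0,0,0],"rot":[0,0,0],"jaw":50},{"delta_pos":[0,0,0],"rot":[0,0,0],"jaw":50},{"delta_pos":[0,0,0],"rot":[0,0,0],"jaw":50},{"delta_pos":[0,0,0],"rot":[0,0,0],"jaw":50}]'
```

```text
clock: 13.58
position: [519.7, -4.8, -12.4]
ee_rot: [0.701, -0.092, 0.091, -0.701]
contact_force: [-5.3, 1.4, 3.6]
gripper_width: 58.3
```

```bash
python3 -m creep '[{"delta_pos":[0,0,0],"rot":[0,0,0],"jaw":85},{"delta_pos":[0,0,0],"rot":[0,0,0],"jaw":85},{"delta_pos":[0,0,0],"rot":[0,0,0],"jaw":85},{"delta_pos":[0,0,0],"rot":[0,0,0],"jaw":85},{"delta_pos":[0,-5,0],"rot":[0,0,0],"jaw":85},{"delta_pos":[0,-25,0],"rot":[0,0,0],"jaw":85},{"delta_pos":[0,-35,0],"rot":[0,0,0],"jaw":85},{"delta_pos":[0,-35,0],"rot":[0,0,0],"jaw":85},{"delta_pos":[0,-30,0],"rot":[0,0,0],"jaw":85},{"delta_pos":[0,-20,0],"rot":[0,0,0],"jaw":85}]'
python3 -m creep '[{"delta_pos":[3,0,35],"rot":[0,0,0],"jaw":85},{"delta_pos":[3,0,35],"rot":[0,0,0],"jaw":85},{"delta_pos":[3,0,35],"rot":[0,0,0],"jaw":85},{"delta_pos":[3,0,35],"rot":[0,0,0],"jaw":85},{"delta_pos":[3,0,35],"rot":[0,0,0],"jaw":85},{"delta_pos":[3,0,35],"rot":[0,0,0],"jaw":85},{"delta_pos":[3,0,35],"rot":[0,0,0],"jaw":85},{"delta_pos":[2,0,26],"rot":[0,0,0],"jaw":85},{"delta_pos":[1,0,13],"rot":[0,0,0],"jaw":85},{"delta_pos":[0,0,0],"rot":[0,0,0],"jaw":85}]'
python3 - <<'E'
from h import *
for i in range(3): arm.get_image("wrist")
q=look("spacer_center",30,12,pic="w8",zt=-27,yaw=1.3133)
im=cv2.imread("pics/w8.png",0)
E
```

```text
clock: 14.42
position: [521.7, -4.5, 141.4]
ee_rot: [-0.701, 0.089, -0.093, 0.702]
contact_force: [1.1, -0.1, -0.2]
gripper_width: 85.1
clock: 15.25
position: [616.7, 266.2, 136.8]
ee_rot: [-0.701, 0.09, -0.091, 0.701]
contact_force: [-0.2, -0.2, 0.3]
gripper_width: 84.7
p [615.6 262.3 137.5] yaw 1.3105
```

```bash
cat >> h.py <<'E'
def lookseg(kind,r,h,zt,yaw=1.3133,near=(322,229),settle=2):
    for i in range(settle): arm.get_image("wrist")
    p,R=pose(); C=cal("wrist"); im=arm.get_image("wrist"); p2,_=pose()
    hsv=cv2.cvtColor(im,cv2.COLOR_RGB2HSV)
    if kind=="cork": m=(hsv[...,1]>110)&(hsv[...,2]>60)
    else: m=cv2.cvtColor(im,cv2.COLOR_RGB2GRAY)<45
    n,l,st,ce=cv2.connectedComponentsWithStats(cv2.morphologyEx(m.astype(np.uint8),cv2.MORPH_CLOSE,np.ones((5,5))))
    for i in range(1,n):
        if st[i,4]>800: print("comp",ce[i].round(1),st[i])
    k=min((i for i in range(1,n) if st[i,4]>800),key=lambda i:np.hypot(*(ce[i]-near)))
    ys,xs=np.nonzero(l==k); c,A=hc(np.c_[xs,ys]); q,A2=fitcyl(C,c,r,0,h,back(C,c,h)[:2])
    print(kind,c.round(1),"world",q.round(1),"area ratio",round(A/A2,3),"moved",(p2-p).round(2)); o=R.apply([0,0,-1.1])
    go([q[0]-o[0],q[1]-o[1],zt],yaw); return im
E
python3 - <<'E'
from h import *
im=lookseg("cork",30,12,-27); cv2.imwrite("pics/w9.png",im[:,:,::-1])
E
```

```text
comp [322.  215.4] [ 281  175   83   82 4413]
cork [322.  215.5] world [614.9 262.1] area ratio 0.915 moved [ 0.03  0.22 -0.06]
pos [616.  262.8 137.7] d in cur tool [-9.000e-01  1.647e+02  1.000e-01] d in final tool [ -0.9 164.7   0.2] rot [-0.    -0.003  0.   ]
```

```bash
python3 -m creep '[{"delta_pos":[-0.9,20,0],"rot":[0,0,0],"jaw":85},{"delta_pos":[0,40,0],"rot":[0,0,0],"jaw":85},{"delta_pos":[0,40,0],"rot":[0,0,0],"jaw":85},{"delta_pos":[0,30,0],"rot":[0,0,0],"jaw":85},{"delta_pos":[0,16,0],"rot":[0,0,0],"jaw":85},{"delta_pos":[0,8,0],"rot":[0,0,0],"jaw":85},{"delta_pos":[0,5,0],"rot":[0,0,0],"jaw":85},{"delta_pos":[0,3,0],"rot":[0,0,0],"jaw":85},{"delta_pos":[0,1.7,0],"rot":[0,0,0],"jaw":85},{"delta_pos":[0,0,0],"rot":[0,0,0],"jaw":85}]'
python3 -m creep '[{"delta_pos":[0,0,0],"rot":[0,0,0],"jaw":50},{"delta_pos":[0,0,0],"rot":[0,0,0],"jaw":50},{"delta_pos":[0,0,0],"rot":[0,0,0],"jaw":50},{"delta_pos":[0,0,0],"rot":[0,0,0],"jaw":50},{"delta_pos":[0,0,0],"rot":[0,0,0],"jaw":50},{"delta_pos":[0,0,0],"rot":[0,0,0],"jaw":50},{"delta_pos":[0,0,0],"rot":[0,0,0],"jaw":50},{"delta_pos":[0,0,0],"rot":[0,0,0],"jaw":50},{"delta_pos":[0,0,0],"rot":[0,0,0],"jaw":50},{"delta_pos":[0,0,0],"rot":[0,0,0],"jaw":50}]'
```

```text
clock: 16.53
position: [615.9, 264.3, -25.2]
ee_rot: [-0.701, 0.091, -0.092, 0.702]
contact_force: [0.1, 0.3, 0.7]
gripper_width: 84.8
clock: 17.37
position: [616.2, 264.6, -24.4]
ee_rot: [-0.701, 0.09, -0.092, 0.702]
contact_force: [-0.6, -0.2, 5.9]
gripper_width: 56.7
```

```bash
python3 -m creep '[{"delta_pos":[0,-3,0],"rot":[0,0,0],"jaw":50},{"delta_pos":[0,-10,0],"rot":[0,0,0],"jaw":50},{"delta_pos":[0,-25,0],"rot":[0,0,0],"jaw":50},{"delta_pos":[0,-35,0],"rot":[0,0,0],"jaw":50},{"delta_pos":[0,-35,0],"rot":[0,0,0],"jaw":50},{"delta_pos":[0,-35,0],"rot":[0,0,0],"jaw":50},{"delta_pos":[0,-15,0],"rot":[0,0,0],"jaw":50},{"delta_pos":[0,-5,0],"rot":[0,0,0],"jaw":50},{"delta_pos":[0,0,0],"rot":[0,0,0],"jaw":50},{"delta_pos":[0,0,0],"rot":[0,0,0],"jaw":50}]'
python3 - <<'E'
from h import *
s=arm.read_state(); print(s["gripper_width"],s["contact_force"])
im=arm.get_image("wrist"); cv2.imwrite("pics/w10.png",im[:,:,::-1])
hsv=cv2.cvtColor(im,cv2.COLOR_RGB2HSV); m=((hsv[...,1]>110)&(hsv[...,2]>60)).astype(np.uint8)
n,l,st,ce=cv2.connectedComponentsWithStats(m)
for i in range(1,n):
    if st[i,4]>500: print(ce[i].round(1),st[i])
go([519.6,-4.8,138],1.3133)
E
```

```text
clock: 18.2
position: [614.1, 263.5, 135.3]
ee_rot: [0.702, -0.092, 0.091, -0.701]
contact_force: [1.0, -0.2, -1.3]
gripper_width: 56.6
56.60162129294163 [ 0.96916754 -0.20926422 -1.27794257]
[321.4 318.6] [  238   235   169   166 18612]
pos [613.9 263.2 134.4] d in cur tool [ -22.3   -2.8 -283.2] d in final tool [ -22.9   -3.6 -283.2] rot [ 0.003 -0.002 -0.003]
```

```bash
python3 -m creep '[{"delta_pos":[-2.9,-0.4,-35],"rot":[0,0,0],"jaw":50},{"delta_pos":[-2.9,0,-35],"rot":[0,0,0],"jaw":50},{"delta_pos":[-2.9,0,-35],"rot":[0,0,0],"jaw":50},{"delta_pos":[-2.9,0,-35],"rot":[0,0,0],"jaw":50},{"delta_pos":[-2.9,0,-35],"rot":[0,0,0],"jaw":50},{"delta_pos":[-2.9,0,-35],"rot":[0,0,0],"jaw":50},{"delta_pos":[-2.9,0,-35],"rot":[0,0,0],"jaw":50},{"delta_pos":[-1.8,0,-26],"rot":[0,0,0],"jaw":50},{"delta_pos":[-0.9,10,-12.2],"rot":[0,0,0],"jaw":50},{"delta_pos":[0,20,0],"rot":[0,0,0],"jaw":50}]'
python3 -m creep '[{"delta_pos":[0,25,0],"rot":[0,0,0],"jaw":50},{"delta_pos":[0,20,0],"rot":[0,0,0],"jaw":50},{"delta_pos":[0,10,0],"rot":[0,0,0],"jaw":50},{"delta_pos":[0,3,0],"rot":[0,0,0],"jaw":50},{"delta_pos":[0,0,0],"rot":[0,0,0],"jaw":50},{"delta_pos":[0,0,0],"rot":[0,0,0],"jaw":50},{"delta_pos":[0,0,0],"rot":[0,0,0],"jaw":50},{"delta_pos":[0,0,0],"rot":[0,0,0],"jaw":50},{"delta_pos":[0,0,0],"rot":[0,0,0],"jaw":50},{"delta_pos":[0,0,0],"rot":[0,0,0],"jaw":50}]'
python3 -c "
from h import *
go([519.4,-4.8,13.6],1.3133)"
```

```text
clock: 19.08
position: [519.6, -6.3, 107.1]
ee_rot: [-0.701, 0.092, -0.093, 0.701]
contact_force: [1.0, 0.5, -0.7]
gripper_width: 57.0
clock: 19.92
position: [520.7, -3.8, 49.6]
ee_rot: [-0.701, 0.091, -0.092, 0.701]
contact_force: [0.5, 0.1, 0.1]
gripper_width: 56.3
pos [520.7  -3.8  49.6] d in cur tool [-1.  36.  -1.3] d in final tool [-1.  36.  -1.3] rot [-0.001 -0.002  0.001]
```

```bash
python3 -m creep '[{"delta_pos":[-1,0,-1.3],"rot":[0,0,0],"jaw":50},{"delta_pos":[0,3,0],"rot":[0,0,0],"jaw":50},{"delta_pos":[0,4,0],"rot":[0,0,0],"jaw":50},{"delta_pos":[0,4,0],"rot":[0,0,0],"jaw":50},{"delta_pos":[0,4,0],"rot":[0,0,0],"jaw":50},{"delta_pos":[0,4,0],"rot":[0,0,0],"jaw":50},{"delta_pos":[0,4,0],"rot":[0,0,0],"jaw":50},{"delta_pos":[0,4,0],"rot":[0,0,0],"jaw":50},{"delta_pos":[0,4,0],"rot":[0,0,0],"jaw":50},{"delta_pos":[0,3,0],"rot":[0,0,0],"jaw":50}]'
python3 -c "
from h import *
arm.get_image('wrist')
go([519.4,-4.8,13.6],1.3133);print(arm.read_state()['contact_force'])"
```

```text
clock: 20.75
position: [519.4, -4.9, 14.5]
ee_rot: [-0.701, 0.091, -0.091, 0.701]
contact_force: [0.9, 0.0, 0.7]
gripper_width: 56.7
pos [519.3  -4.9  14.2] d in cur tool [0.  0.6 0.1] d in final tool [0.  0.6 0.1] rot [-0.    -0.002  0.   ]
[1.05105997 1.10643781 0.08028748]
```

```bash
python3 -m creep '[{"delta_pos":[0,0.6,0],"rot":[0,0,0],"jaw":50},{"delta_pos":[0,0.6,0],"rot":[0,0,0],"jaw":50},{"delta_pos":[0,0.5,0],"rot":[0,0,0],"jaw":50},{"delta_pos":[0,0,0],"rot":[0,0,0],"jaw":50},{"delta_pos":[0,0,0],"rot":[0,0,0],"jaw":50},{"delta_pos":[0,0,0],"rot":[0,0,0],"jaw":50},{"delta_pos":[0,0,0],"rot":[0,0,0],"jaw":50},{"delta_pos":[0,0,0],"rot":[0,0,0],"jaw":50},{"delta_pos":[0,0,0],"rot":[0,0,0],"jaw":50},{"delta_pos":[0,0,0],"rot":[0,0,0],"jaw":50}]'
```

```text
clock: 21.63
position: [519.4, -4.9, 13.6]
ee_rot: [-0.701, 0.091, -0.092, 0.701]
contact_force: [1.0, 1.6, 3.6]
gripper_width: 56.4
```

```bash
python3 -m creep '[{"delta_pos":[0,0,0],"rot":[0,0,0],"jaw":85},{"delta_pos":[0,0,0],"rot":[0,0,0],"jaw":85},{"delta_pos":[0,0,0],"rot":[0,0,0],"jaw":85},{"delta_pos":[0,0,0],"rot":[0,0,0],"jaw":85},{"delta_pos":[0,-5,0],"rot":[0,0,0],"jaw":85},{"delta_pos":[0,-25,0],"rot":[0,0,0],"jaw":85},{"delta_pos":[0,-40,0],"rot":[0,0,0],"jaw":85},{"delta_pos":[-7,-35,20],"rot":[0,0,0],"jaw":85},{"delta_pos":[-12,-17,35],"rot":[0,0,0],"jaw":85},{"delta_pos":[-12,0,39],"rot":[0,0,0],"jaw":85}]'
python3 -m creep '[{"delta_pos":[-12,0,38],"rot":[0,0,0],"jaw":85},{"delta_pos":[-12,0,38],"rot":[0,0,0],"jaw":85},{"delta_pos":[-12,0,38],"rot":[0,0,0],"jaw":85},{"delta_pos":[-12,0,38],"rot":[0,0,0],"jaw":85},{"delta_pos":[-12,0,38],"rot":[0,0,0],"jaw":85},{"delta_pos":[-12,0,38],"rot":[0,0,0],"jaw":85},{"delta_pos":[-12,0,35],"rot":[0,0,0],"jaw":85},{"delta_pos":[-3.7,0,18],"rot":[0,0,0],"jaw":85},{"delta_pos":[0,0,7.3],"rot":[0,0,0],"jaw":85},{"delta_pos":[0,0,0],"rot":[0,0,0],"jaw":85}]'
python3 - <<'E'
from h import *
im=lookseg("black",30,14,-26,settle=4); cv2.imwrite("pics/w11.png",im[:,:,::-1])
for d in arm.masks_of("wrist","magnifier_center"): print(d["p"],d["location"],hc(maskhull(d["pixels"])))
E
```

```text
clock: 22.47
position: [515.7, 94.8, 140.8]
ee_rot: [-0.699, 0.089, -0.095, 0.703]
contact_force: [0.9, 0.5, -0.4]
gripper_width: 84.9
clock: 23.3
position: [502.0, 396.3, 134.8]
ee_rot: [0.701, -0.091, 0.091, -0.701]
contact_force: [0.1, -0.9, 0.1]
gripper_width: 84.9
comp [321.2 209.5] [ 279  169   85   85 1808]
comp [368.4 334.8] [ 318  288  105  103 3318]
comp [319.  424.2] [    0   304   640   176 55606]
black [321.1 210.9] world [497.  393.2] area ratio 0.934 moved [0.11 0.09 0.17]
pos [502.4 393.4 135.6] d in cur tool [ -5.2 161.6  -0.5] d in final tool [ -5.2 161.6  -0.5] rot [ 0.    -0.003 -0.   ]
0.79 [319.6, 212.0] (array([320.6558714 , 210.69072135]), 5681.5)
0.77 [365.8, 336.6] (array([368.97486087, 339.4226636 ]), 8685.0)
```

View pics/w11.png

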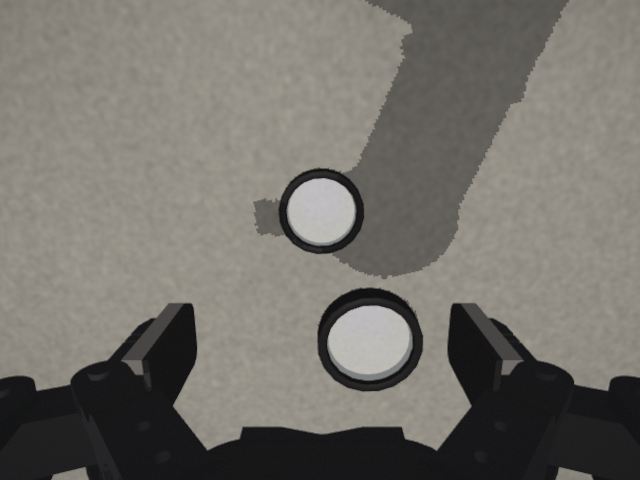

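```bash
python3 -m creep '[{"delta_pos":[-5.2,20,-0.5],"rot":[0,0,0],"jaw":85},{"delta_pos":[0,40,0],"rot":[0,0,0],"jaw":85},{"delta_pos":[0,40,0],"rot":[0,0,0],"jaw":85},{"delta_pos":[0,30,0],"rot":[0,0,0],"jaw":85},{"delta_pos":[0,16,0],"rot":[0,0,0],"jaw":85},{"delta_pos":[0,8,0],"rot":[0,0,0],"jaw":85},{"delta_pos":[0,4,0],"rot":[0,0,0],"jaw":85},{"delta_pos":[0,2,0],"rot":[0,0,0],"jaw":85},{"delta_pos":[0,0.8,0],"rot":[0,0,0],"jaw":85},{"delta_pos":[0,0,0],"rot":[0,0,0],"jaw":85}]'
python3 -m creep '[{"delta_pos":[0,0,0],"rot":[0,0,0],"jaw":50},{"delta_pos":[0,0,0],"rot":[0,0,0],"jaw":50},{"delta_pos":[0,0,0],"rot":[0,0,0],"jaw":50},{"delta_pos":[0,0,0],"rot":[0,0,0],"jaw":50},{"delta_pos":[0,0,0],"rot":[0,0,0],"jaw":50},{"delta_pos":[0,0,0],"rot":[0,0,0],"jaw":50},{"delta_pos":[0,0,0],"rot":[0,0,0],"jaw":50},{"delta_pos":[0,0,0],"rot":[0,0,0],"jaw":50},{"delta_pos":[0,0,0],"rot":[0,0,0],"jaw":50},{"delta_pos":[0,0,0],"rot":[0,0,0],"jaw":50}]'
python3 -m creep '[{"delta_pos":[0,-3,0],"rot":[0,0,0],"jaw":50},{"delta_pos":[0,-10,0],"rot":[0,0,0],"jaw":50},{"delta_pos":[0,-25,0],"rot":[0,0,0],"jaw":50},{"delta_pos":[0,-35,0],"rot":[0,0,0],"jaw":50},{"delta_pos":[0,-35,0],"rot":[0,0,0],"jaw":50},{"delta_pos":[0,-35,0],"rot":[0,0,0],"jaw":50},{"delta_pos":[0,-15,0],"rot":[0,0,0],"jaw":50},{"delta_pos":[0,-5,0],"rot":[0,0,0],"jaw":50},{"delta_pos":[0,0,0],"rot":[0,0,0],"jaw":50},{"delta_pos":[0,0,0],"rot":[0,0,0],"jaw":50}]'
python3 - <<'E'
from h import *
s=arm.read_state(); print(s["gripper_width"],s["contact_force"])
im=arm.get_image("wrist"); cv2.imwrite("pics/w12.png",im[:,:,::-1])
for d in arm.masks_of("wrist","magnifier_center"): print(d["p"],d["location"],hc(maskhull(d["pixels"])),maskhull(d["pixels"]).min(0),maskhull(d["pixels"]).max(0))
go([519.4,-4.8,138],1.3133)
E
```

```text
clock: 24.43
position: [497.9, 396.6, -24.0]
ee_rot: [-0.7, 0.091, -0.092, 0.702]
contact_force: [-0.2, 0.2, -0.3]
gripper_width: 85.0
clock: 25.27
position: [497.8, 396.7, -23.9]
ee_rot: [-0.701, 0.091, -0.092, 0.702]
contact_force: [-1.7, -0.3, 5.9]
gripper_width: 57.6
clock: 26.1
position: [496.2, 395.1, 136.1]
ee_rot: [0.702, -0.092, 0.091, -0.701]
contact_force: [0.6, -0.2, -2.0]
gripper_width: 57.6
57.56191431169968 [ 0.5749889  -0.19190194 -2.02862964]
0.89 [317.7, 320.1] (array([321.41332705, 320.31290318]), 23356.0) [235 235] [408 405]
0.77 [393.8, 379.7] (array([392.01607592, 379.67790045]), 860.5) [364 355] [412 397]
pos [496.1 394.8 135.1] d in cur tool [ 125.    -1.7 -380.2] d in final tool [ 124.3   -2.9 -380.5] rot [ 0.004 -0.002 -0.002]
```

```bash
python3 -m creep '[{"delta_pos":[12,-2,-36],"rot":[0,0,0],"jaw":50},{"delta_pos":[12,0,-37],"rot":[0,0,0],"jaw":50},{"delta_pos":[12,0,-37],"rot":[0,0,0],"jaw":50},{"delta_pos":[12,0,-37],"rot":[0,0,0],"jaw":50},{"delta_pos":[12,0,-37],"rot":[0,0,0],"jaw":50},{"delta_pos":[12,0,-37],"rot":[0,0,0],"jaw":50},{"delta_pos":[12,0,-37],"rot":[0,0,0],"jaw":50},{"delta_pos":[12,0,-37],"rot":[0,0,0],"jaw":50},{"delta_pos":[12,0,-37],"rot":[0,0,0],"jaw":50},{"delta_pos":[10,0,-30],"rot":[0,0,0],"jaw":50}]'
python3 -m creep '[{"delta_pos":[5,10,-15],"rot":[0,0,0],"jaw":50},{"delta_pos":[1.3,25,-3.5],"rot":[0,0,0],"jaw":50},{"delta_pos":[0,25,0],"rot":[0,0,0],"jaw":50},{"delta_pos":[0,20,0],"rot":[0,0,0],"jaw":50},{"delta_pos":[0,6,0],"rot":[0,0,0],"jaw":50},{"delta_pos":[0,0,0],"rot":[0,0,0],"jaw":50},{"delta_pos":[0,0,0],"rot":[0,0,0],"jaw":50},{"delta_pos":[0,0,0],"rot":[0,0,0],"jaw":50},{"delta_pos":[0,0,0],"rot":[0,0,0],"jaw":50},{"delta_pos":[0,0,0],"rot":[0,0,0],"jaw":50}]'
python3 -c "
from h import *
go([519.9,-4.9,26.1],1.3133)"
```

```text
clock: 27.03
position: [517.0, 13.0, 137.9]
ee_rot: [0.702, -0.093, 0.09, -0.701]
contact_force: [0.4, 0.1, -0.2]
gripper_width: 57.5
clock: 27.87
position: [520.5, -3.5, 54.6]
ee_rot: [-0.701, 0.09, -0.092, 0.702]
contact_force: [-0.3, 0.0, -0.7]
gripper_width: 57.8
pos [520.5  -3.5  54.6] d in cur tool [-0.2 28.5 -1.6] d in final tool [-0.2 28.5 -1.5] rot [-0.001 -0.001  0.002]
```

```bash
python3 -m creep '[{"delta_pos":[-0.2,4,-1.5],"rot":[0,0,0],"jaw":50},{"delta_pos":[0,5,0],"rot":[0,0,0],"jaw":50},{"delta_pos":[0,5,0],"rot":[0,0,0],"jaw":50},{"delta_pos":[0,4,0],"rot":[0,0,0],"jaw":50},{"delta_pos":[0,3,0],"rot":[0,0,0],"jaw":50},{"delta_pos":[0,3,0],"rot":[0,0,0],"jaw":50},{"delta_pos":[0,2.5,0],"rot":[0,0,0],"jaw":50},{"delta_pos":[0,1,0],"rot":[0,0,0],"jaw":50},{"delta_pos":[0,0,0],"rot":[0,0,0],"jaw":50},{"delta_pos":[0,0,0],"rot":[0,0,0],"jaw":50}]'
python3 -c "
from h import *
arm.get_image('wrist')
go([519.9,-4.9,26.1],1.3133);print(arm.read_state()['contact_force'])"
```

```text
clock: 28.7
position: [519.1, -5.2, 26.1]
ee_rot: [0.701, -0.091, 0.091, -0.701]
contact_force: [-0.6, 0.8, 1.5]
gripper_width: 57.3
pos [519.1  -5.2  26.2] d in cur tool [0.6 0.1 0.5] d in final tool [0.6 0.1 0.5] rot [-0.    -0.002  0.   ]
[-1.56050571 -0.31380508  1.77846718]
```

```bash
python3 -m creep '[{"delta_pos":[0,0.7,0],"rot":[0,0,0],"jaw":50},{"delta_pos":[0,0.5,0],"rot":[0,0,0],"jaw":50},{"delta_pos":[0,0,0],"rot":[0,0,0],"jaw":50},{"delta_pos":[0,0,0],"rot":[0,0,0],"jaw":50},{"delta_pos":[0,0,0],"rot":[0,0,0],"jaw":85},{"delta_pos":[0,0,0],"rot":[0,0,0],"jaw":85},{"delta_pos":[0,0,0],"rot":[0,0,0],"jaw":85},{"delta_pos":[0,0,0],"rot":[0,0,0],"jaw":85},{"delta_pos":[0,0,0],"rot":[0,0,0],"jaw":85},{"delta_pos":[0,-4,0],"rot":[0,0,0],"jaw":85}]'
python3 -m creep '[{"delta_pos":[0,-20,0],"rot":[0,0,0],"jaw":85},{"delta_pos":[0,-35,0],"rot":[0,0,0],"jaw":85},{"delta_pos":[0,-35,0],"rot":[0,0,0],"jaw":85},{"delta_pos":[0,-35,0],"rot":[0,0,0],"jaw":85},{"delta_pos":[0,-30,0],"rot":[0,0,0],"jaw":85},{"delta_pos":[0,-15,0],"rot":[0,0,0],"jaw":85},{"delta_pos":[0,-5,0],"rot":[0,0,0],"jaw":85},{"delta_pos":[0,0,0],"rot":[0,0,0],"jaw":85},{"delta_pos":[0,0,0],"rot":[0,0,0],"jaw":85},{"delta_pos":[0,0,0],"rot":[0,0,0],"jaw":85}]'
python3 - <<'E'
from h import *
for i in range(3): arm.get_image("wrist")
C=cal("wrist");p,R=pose();im=arm.get_image("wrist"); print(p,yawof(R)); cv2.imwrite("pics/w13.png",im[:,:,::-1])
for d in arm.masks_of("wrist","magnifier_center"):
    c,A=hc(maskhull(d["pixels"])); q,A2=fitcyl(C,c,30,50,64,back(C,c,64)[:2]); print(d["p"],c,q,A/A2)
import pickle; pickle.dump((C,p),open("w13.pkl","wb"))
E
```

```text
clock: 29.58
position: [518.5, -5.4, 28.0]
ee_rot: [0.701, -0.092, 0.091, -0.701]
contact_force: [-0.4, -0.2, -0.5]
gripper_width: 84.9
clock: 30.42
position: [518.1, -5.4, 201.9]
ee_rot: [0.702, -0.093, 0.09, -0.701]
contact_force: [0.2, -0.2, -0.1]
gripper_width: 84.9
[518.53964266  -5.37106226 202.27339684] 1.3114965608716316
0.62 [322.48605405 214.41477102] [519.12913171  -5.97454091] 0.9430813257050525
```

View pics/w13.png

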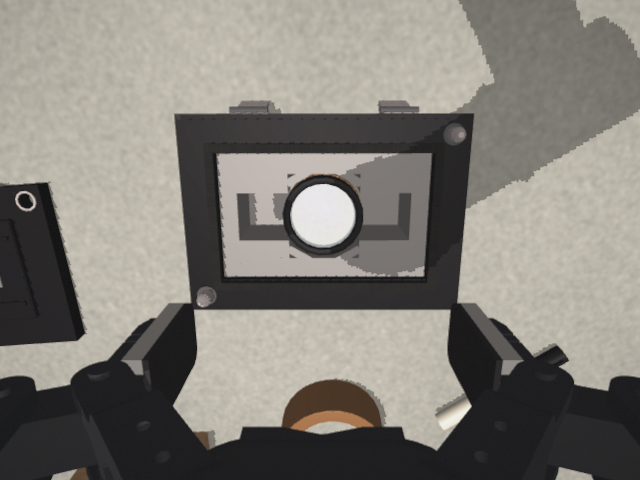

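```bash
python3 -m creep '[{"delta_pos":[6.6,0,-33.5],"rot":[0,0,0],"jaw":85},{"delta_pos":[6.6,0,-33.5],"rot":[0,0,0],"jaw":85},{"delta_pos":[6.6,0,-33.5],"rot":[0,0,0],"jaw":85},{"delta_pos":[6.6,0,-33.5],"rot":[0,0,0],"jaw":85},{"delta_pos":[6.6,0,-33.5],"rot":[0,0,0],"jaw":85},{"delta_pos":[6.6,0,-33.5],"rot":[0,0,0],"jaw":85},{"delta_pos":[6.6,0,-33.5],"rot":[0,0,0],"jaw":85},{"delta_pos":[6.6,0,-33.5],"rot":[0,0,0],"jaw":85},{"delta_pos":[6.6,0,-33.5],"rot":[0,0,0],"jaw":85},{"delta_pos":[6.6,0,-34],"rot":[0,0,0],"jaw":85}]'
python3 -m creep '[{"delta_pos":[0,0,0],"rot":[0,-0.12,0],"jaw":85},{"delta_pos":[0,0,0],"rot":[0,-0.12,0],"jaw":85},{"delta_pos":[0,0,0],"rot":[0,-0.12,0],"jaw":85},{"delta_pos":[0,0,0],"rot":[0,-0.12,0],"jaw":85},{"delta_pos":[0,0,0],"rot":[0,-0.12,0],"jaw":85},{"delta_pos":[0,0,0],"rot":[0,-0.12,0],"jaw":85},{"delta_pos":[0,0,0],"rot":[0,-0.12,0],"jaw":85},{"delta_pos":[0,0,0],"rot":[0,-0.12,0],"jaw":85},{"delta_pos":[0,0,0],"rot":[0,-0.12,0],"jaw":85},{"delta_pos":[0,0,0],"rot":[0,-0.12,0],"jaw":85}]'
python3 -m creep '[{"delta_pos":[0,0,0],"rot":[0,-0.12,0],"jaw":85},{"delta_pos":[0,0,0],"rot":[0,-0.12,0],"jaw":85},{"delta_pos":[0,0,0],"rot":[0,-0.12,0],"jaw":85},{"delta_pos":[0,0,0],"rot":[0,-0.093,0],"jaw":85},{"delta_pos":[0,0,0],"rot":[0,0,0],"jaw":85},{"delta_pos":[0,0,0],"rot":[0,0,0],"jaw":85},{"delta_pos":[0,0,0],"rot":[0,0,0],"jaw":85},{"delta_pos":[0,0,0],"rot":[0,0,0],"jaw":85},{"delta_pos":[0,0,0],"rot":[0,0,0],"jaw":85},{"delta_pos":[0,0,0],"rot":[0,0,0],"jaw":85}]'
python3 - <<'E'
from h import *
C=cal("wrist");p,R=pose();im=arm.get_image("wrist"); print(p,yawof(R),np.round(arm.read_state()["joints"],2)); cv2.imwrite("pics/w14.png",im[:,:,::-1])
q=[496.2,-346.6,-.177]
for P in([60,-90,14],[-60,90,14],[0,0,52],[0,36,52],[0,-36,52]): print(P,proj(C,c2w(q,[P])).round(1))
import pickle; pickle.dump((C,p),open("w14.pkl","wb"))
for d in arm.masks_of("wrist","lid_handle")[:3]: mh=maskhull(d["pixels"]); print(d["p"],d["location"],mh.min(0),mh.max(0))
E
```

```text
clock: 31.5
position: [496.6, -348.0, 203.3]
ee_rot: [-0.701, 0.092, -0.091, 0.701]
contact_force: [1.1, -0.3, -0.2]
gripper_width: 85.1
clock: 32.33
position: [496.9, -346.4, 203.2]
ee_rot: [-0.629, -0.322, 0.323, 0.63]
contact_force: [-0.5, -0.1, -0.5]
gripper_width: 85.0
clock: 33.17
position: [497.0, -346.4, 203.7]
ee_rot: [-0.542, -0.454, 0.454, 0.542]
contact_force: [-0.2, 0.7, -0.3]
gripper_width: 84.9
[ 496.96490843 -346.44451077  203.71970301] 2.9639344633736595 [-0.34  0.35 -0.05 -0.   -1.17  0.16]
[60, -90, 14] [[246.6  90.1]]
[-60, 90, 14] [[388.7 300. ]]
[0, 0, 52] [[322.5 211.6]]
[0, 36, 52] [[322.5 256.5]]
[0, -36, 52] [[322.5 163.9]]
0.62 [322.1, 184.7] [231  70] [416 311]
```

```bash
cat > lid.py <<'E'
from h import *
import pickle
C,p=pickle.load(open("w14.pkl","rb")); im=cv2.imread("pics/w14.png"); g=cv2.cvtColor(im,cv2.COLOR_BGR2GRAY)
U=[]
for uv in((247,90),(389,300)):
    w=22; s=g[uv[1]-w:uv[1]+w,uv[0]-w:uv[0]+w]
    c=cv2.HoughCircles(cv2.resize(s,None,fx=4,fy=4,interpolation=cv2.INTER_CUBIC),cv2.HOUGH_GRADIENT,1,40,param1=80,param2=15,minRadius=20,maxRadius=60)
    print(None if c is None else (c[0][:3]/4+[uv[0]-w,uv[1]-w,0]).round(1))
    U.append((c[0][0]/4)[:2]+[uv[0]-w,uv[1]-w])
P=[[60,-90,14],[-60,90,14]]
f=lambda q:(proj(C,c2w(q,P))-U).ravel(); q=least_squares(f,[496,-346,-.177]).x; print("lid",q.round(4),f(q).round(1))
# handle bar: bright top face
b=(g[140:290,290:360]>90).astype(np.uint8); n,l,st,ce=cv2.connectedComponentsWithStats(b)
k=1+st[1:,4].argmax(); ys,xs=np.nonzero(l==k); r=cv2.minAreaRect(np.c_[xs+290,ys+140].astype(np.float32)); print("bar",r, back(C,r[0],52).round(1))
a=cv2.resize(im[50:330,200:440],None,fx=2,fy=2); cv2.imwrite("pics/c3.png",a)
E
python3 lid.py
```

```text
[[248.4  88.6  10.9]]
[[389.9 299.6   9.5]]
lid [ 4.948374e+02 -3.471806e+02 -1.806000e-01] [ 0.1  0.1 -0.1 -0.2]
bar ((324.0, 203.5), (127.0, 32.0), 90.0) [ 494.  -352.6   52. ]
```

```bash
python3 - <<'E'
from h import *
p,R=pose(); o=R.apply([0,0,-1.1]); go([494.84-o[0],-347.18-o[1],3],2.961)
E
```

```text
pos [ 497.  -346.4  203.8] d in cur tool [ -1.1 200.8   3. ] d in final tool [ -1.1 200.8   3. ] rot [-0.     0.003 -0.   ]
```

```bash
python3 -m creep '[{"delta_pos":[-1.1,20,3],"rot":[0,0.003,0],"jaw":85},{"delta_pos":[0,38,0],"rot":[0,0,0],"jaw":85},{"delta_pos":[0,38,0],"rot":[0,0,0],"jaw":85},{"delta_pos":[0,38,0],"rot":[0,0,0],"jaw":85},{"delta_pos":[0,30,0],"rot":[0,0,0],"jaw":85},{"delta_pos":[0,18,0],"rot":[0,0,0],"jaw":85},{"delta_pos":[0,9,0],"rot":[0,0,0],"jaw":85},{"delta_pos":[0,5,0],"rot":[0,0,0],"jaw":85},{"delta_pos":[0,3,0],"rot":[0,0,0],"jaw":85},{"delta_pos":[0,0.8,0],"rot":[0,0,0],"jaw":85}]'
python3 -c "
from h import *
p,R=pose(); print(p,yawof(R))"
python3 -m creep '[{"delta_pos":[0,0,0],"rot":[0,0,0],"jaw":5},{"delta_pos":[0,0,0],"rot":[0,0,0],"jaw":5},{"delta_pos":[0,0,0],"rot":[0,0,0],"jaw":5},{"delta_pos":[0,0,0],"rot":[0,0,0],"jaw":5},{"delta_pos":[0,0,0],"rot":[0,0,0],"jaw":5},{"delta_pos":[0,0,0],"rot":[0,0,0],"jaw":5},{"delta_pos":[0,0,0],"rot":[0,0,0],"jaw":5},{"delta_pos":[0,0,0],"rot":[0,0,0],"jaw":5},{"delta_pos":[0,0,0],"rot":[0,0,0],"jaw":5},{"delta_pos":[0,0,0],"rot":[0,0,0],"jaw":5}]'
```

```text
clock: 34.1
position: [494.7, -347.4, 4.8]
ee_rot: [0.543, 0.453, -0.453, -0.542]
contact_force: [-0.3, 0.1, -0.6]
gripper_width: 85.2
[ 494.66671105 -347.35200784    4.78595941] 2.9617365674018084
clock: 34.93
position: [494.6, -347.3, 4.7]
ee_rot: [0.543, 0.453, -0.453, -0.542]
contact_force: [-0.1, 1.1, 5.0]
gripper_width: 14.9
```

```bash
python3 -m creep '[{"delta_pos":[0,-3,0],"rot":[0,0,0],"jaw":5},{"delta_pos":[0,-10,0],"rot":[0,0,0],"jaw":5},{"delta_pos":[0,-22,0],"rot":[0,0,0],"jaw":5},{"delta_pos":[0,-30,0],"rot":[0,0,0],"jaw":5},{"delta_pos":[0,-30,0],"rot":[0,0,0],"jaw":5},{"delta_pos":[0,-25,0],"rot":[0,0,0],"jaw":5},{"delta_pos":[0,-15,0],"rot":[0,0,0],"jaw":5},{"delta_pos":[0,-5,0],"rot":[0,0.0385,0],"jaw":5},{"delta_pos":[0,0,0],"rot":[0,0.0385,0],"jaw":5},{"delta_pos":[0,0,0],"rot":[0,0,0],"jaw":5}]'
python3 -m creep '[{"delta_pos":[15,0,2.8],"rot":[0,0,0],"jaw":5},{"delta_pos":[28,0,5.2],"rot":[0,0,0],"jaw":5},{"delta_pos":[35,0,6.5],"rot":[0,0,0],"jaw":5},{"delta_pos":[38,0,7.1],"rot":[0,0,0],"jaw":5},{"delta_pos":[38,0,7.1],"rot":[0,0,0],"jaw":5},{"delta_pos":[38,0,7.1],"rot":[0,0,0],"jaw":5},{"delta_pos":[38,0,7.1],"rot":[0,0,0],"jaw":5},{"delta_pos":[38,0,7.1],"rot":[0,0,0],"jaw":5},{"delta_pos":[30,0,5.6],"rot":[0,0,0],"jaw":5},{"delta_pos":[20,0,3.8],"rot":[0,0,0],"jaw":5}]'
python3 -m creep '[{"delta_pos":[12,0,2.2],"rot":[0,0,0],"jaw":5},{"delta_pos":[5,0,1],"rot":[0,0,0],"jaw":5},{"delta_pos":[2.1,5,0.3],"rot":[0,0,0],"jaw":5},{"delta_pos":[0,15,0],"rot":[0,0,0],"jaw":5},{"delta_pos":[0,15,0],"rot":[0,0,0],"jaw":5},{"delta_pos":[0,6,0],"rot":[0,0,0],"jaw":5},{"delta_pos":[0,0,0],"rot":[0,0,0],"jaw":5},{"delta_pos":[0,0,0],"rot":[0,0,0],"jaw":5},{"delta_pos":[0,0,0],"rot":[0,0,0],"jaw":5},{"delta_pos":[0,0,0],"rot":[0,0,0],"jaw":5}]'
python3 - <<'E'
from h import *
C=cal("wrist");p,R=pose();im=arm.get_image("wrist"); print(p,yawof(R),np.round(arm.read_state()["joints"],2)); cv2.imwrite("pics/w15.png",im[:,:,::-1])
go([519.3,-5.3,100],2.8845)
print(R.as_matrix()[:,1])
q=[519.3,-5.3,-.2575]
zu=p[2]-4.7
for P in([60,-90,zu+14],[60,-90,zu],[-60,90,zu+14],[60,-90,82],[-60,90,82]): print(np.round(P,1),proj(C,c2w(q,[P])).round(1))
import pickle; pickle.dump((C,p),open("w15.pkl","wb"))
E
```

```text
clock: 35.77
position: [492.9, -346.5, 143.9]
ee_rot: [-0.56, -0.431, 0.431, 0.561]
contact_force: [0.4, -0.6, -3.0]
gripper_width: 14.9
clock: 36.6
position: [516.2, -21.8, 143.3]
ee_rot: [-0.559, -0.432, 0.433, 0.56]
contact_force: [-0.0, -0.3, -4.0]
gripper_width: 14.9
clock: 37.43
position: [519.4, -5.2, 103.8]
ee_rot: [0.56, 0.432, -0.431, -0.56]
contact_force: [-0.4, -0.4, -2.8]
gripper_width: 14.8
[519.39093881  -5.17504514 103.84151385] 2.8842513760874504 [ 0.3   0.31 -0.39  0.   -0.87 -0.56]
pos [519.3  -5.1 103.8] d in cur tool [-0.2  3.8 -0.1] d in final tool [-0.2  3.8 -0.1] rot [ 0.002 -0.     0.001]
[ 1.82731326e-03  3.03627652e-04 -9.99998284e-01]
[ 60.  -90.  113.1] [[145.9  53.7]]
[ 60.  -90.   99.1] [[160.8  59.1]]
[-60.   90.  113.1] [[453.5 480.6]]
[ 60 -90  82] [[176.1  64.6]]
[-60  90  82] [[436. 432.]]
```

```bash
python3 - <<'E'
import cv2
im=cv2.imread("pics/w15.png"); c=im[10:110,95:225]
c=cv2.resize(c,None,fx=6,fy=6,interpolation=cv2.INTER_NEAREST)
cv2.imwrite("pics/c4.png",c)
E
```

```text
(no output)
```

View pics/c4.png

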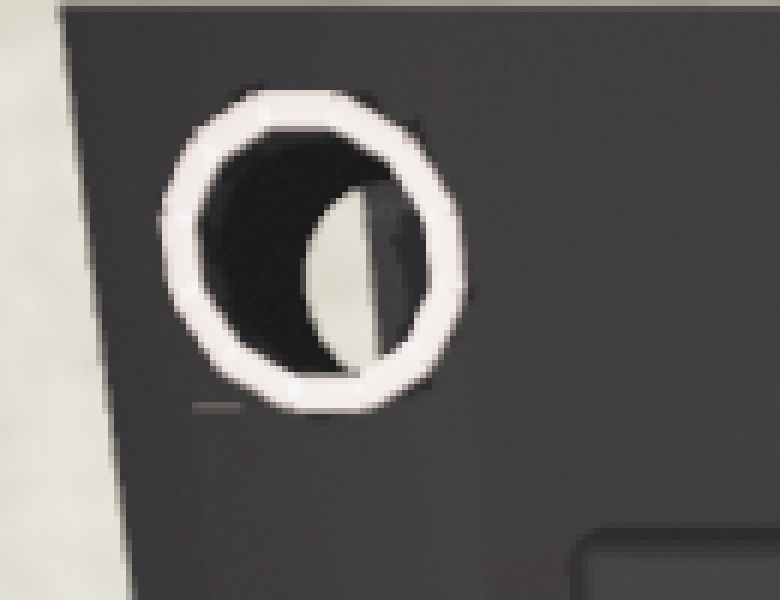

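```bash
python3 - <<'E'
from h import *
import pickle
C,p=pickle.load(open("w15.pkl","rb"))
for cx in(517.5,519.3,521):
    q=[cx,-5.3,-.2575]; a,b=proj(C,c2w(q,[[70,-95,66],[70,-80,66]])); 
    for v in(41.7,70): print(cx,v,(a[0]+(b[0]-a[0])*(v-a[1])/(b[1]-a[1])).round(1))
print(back(C,(147.3,51.8),113.1), c2w([519.3,-5.3,-.2575],[[60,-90,113.1]]))
# lid edges: corner at px
for P in([73,-103,113.1],): print(proj(C,c2w([519.3,-5.3,-.2575],[P])))
E
```

```text
517.5 41.7 167.0
517.5 70 169.5
519.3 41.7 163.1
519.3 70 165.7
521 41.7 159.3
521 70 162.0
[ 553.7283115  -108.04598722  113.1       ] [[ 554.40203968 -107.61249586  113.1       ]]
[[102.59391921  11.59518918]]
```

```bash
python3 - <<'E'
from h import *
import pickle
C,p=pickle.load(open("w13.pkl","rb")); im=cv2.imread("pics/w13.png"); g=cv2.cvtColor(im,cv2.COLOR_BGR2GRAY).astype(np.float32)
def E(a,b): return [((-a,b,66),(a,b,66)),((a,b,66),(a,-b,66)),((a,-b,66),(-a,-b,66)),((-a,-b,66),(-a,b,66))]
x=np.array([520,-5,-.2575,70,100.])
for it in range(5):
    es=E(x[3],x[4]); o=[edgepts(C,g,x,*e,w=(10 if it<2 else 4)) for e in es]
    tgt=[]
    for e,oo in zip(es,o):
        A,B=proj(C,c2w(x,e)); t=(B-A)/np.linalg.norm(B-A); n=np.array([-t[1],t[0]]); f=np.linspace(.08,.92,40)[:,None]
        S=proj(C,c2w(x,[np.array(e[0])+(np.array(e[1])-e[0])*k[0] for k in f])); tgt.append((S+oo[:,None]*n,n))
    def r(y):
        out=[]
        for e,(T,n) in zip(E(y[3],y[4]),tgt):
            A,B=proj(C,c2w(y,e)); t=(B-A)/np.linalg.norm(B-A); m=np.array([-t[1],t[0]]); out.append((T-A)@m)
        return np.concatenate(out)
    x=least_squares(r,x,loss="soft_l1").x
print("case from rim",x.round(3),[np.median(np.abs(k)).round(2) for k in np.split(r(x),4)])
for s in(1,-1):
    for z in(66,82): print(s,z,proj(C,c2w(x,[[s*60,-s*90,z]])).round(1))
U=[]
for uv in((205,298),(455,134)):
    w=16; s=g[uv[1]-w:uv[1]+w,uv[0]-w:uv[0]+w].astype(np.uint8)
    c=cv2.HoughCircles(cv2.resize(s,None,fx=4,fy=4,interpolation=cv2.INTER_CUBIC),cv2.HOUGH_GRADIENT,1,10,param1=60,param2=12,minRadius=24,maxRadius=48)
    print(None if c is None else (c[0][:4]/4+[uv[0]-w,uv[1]-w,0]).round(1))
E
```

```text
case from rim [ 5.19601e+02 -5.41300e+00 -2.58000e-01  7.27690e+01  1.02341e+02] [np.float64(0.0), np.float64(0.0), np.float64(0.0), np.float64(0.0)]
1 66 [[206.1 294.1]]
1 82 [[200.3 302.7]]
-1 66 [[454.  132.3]]
-1 82 [[461.4 133. ]]
[[206.1 296.4  10.1]
 [202.9 300.6   6.6]
 [202.9 296.1  10.8]
 [207.4 294.1   7.6]]
[[453.4 135.1  10.2]
 [458.9 133.9   7.3]
 [455.1 132.9  10.2]
 [455.6 130.1   7.6]]
```

```bash
cat > lp.py <<'E'
from h import *
import pickle
def load(n):
    C,p=pickle.load(open(n+".pkl","rb")); im=cv2.imread(f"pics/{n}.png"); return C,cv2.GaussianBlur(cv2.cvtColor(im,cv2.COLOR_BGR2GRAY),(0,0),1).astype(np.float32)
def W(x,P): # x: x,y,z(underside),yaw,rx,ry
    return Ro.from_euler("ZYX",[x[3],x[5],x[4]]).apply(P)+x[:3]
def scan(C,g,x,A,B,f0,f1,w,n=50):
    f=np.linspace(f0,f1,n)[:,None]; uv=proj(C,W(x,np.array(A)+(np.array(B)-A)*f)); t=uv[-1]-uv[0]; t/=np.linalg.norm(t); nn=np.array([-t[1],t[0]]); o=np.arange(-w,w+.1,.25); T=[]
    for p in uv:
        m=np.float32(p+o[:,None]*nn); v=cv2.remap(g,m[:,0].reshape(1,-1),m[:,1].reshape(1,-1),cv2.INTER_LINEAR)[0]; d=np.abs(np.gradient(v))
        i=d.argmax()
        if d[i]>1.5 and 3<p[0]<636 and 3<p[1]<476: T.append(p+o[i]*nn)
    return np.array(T)
def fit(C,g,x,a,b,edges,extra,free,w0=10):
    x=np.array(x,float)
    for it in range(6):
        T=[scan(C,g,x,*e,*fr,w0 if it<2 else 4) for e,fr in edges]
        def r(y):
            z=x.copy(); z[free]=y; out=[]
            for (e,fr),t in zip(edges,T):
                A,B=proj(C,W(z,np.array(e,float))); d=(B-A)/np.linalg.norm(B-A); out.append((t-A)@np.array([-d[1],d[0]]))
            for P,u in extra: out.append(3*(proj(C,W(z,np.array([P],float)))[0]-u))
            return np.concatenate(out)
        s=least_squares(r,x[free],loss="soft_l1"); x[free]=s.x
    res=r(s.x); k=np.cumsum([len(t) for t in T]); 
    print("pose",x.round(3),"rms/edge",[np.sqrt((q**2).mean()).round(2) for q in np.split(res,k)], [len(t) for t in T]); return x
h=14
a,b=73,103
L=(((a,-b,h),(a,b,h)),(.05,.6)); Rr=(((-a,-b,h),(-a,b,h)),(.05,.6)); N=(((a,-b,h),(-a,-b,h)),(.05,.95))
if __name__=="__main__":
    C,g=load("w14")
    fit(C,g,[494.84,-347.18,0,-.1806,0,0],a,b,[L,Rr,N],[((60,-90,h),(248.4,88.6)),((-60,90,h),(389.9,299.6))],[0,1,3])
    fit(C,g,[494.84,-347.18,0,-.1806,0,0],a,b,[L,Rr,N],[((60,-90,h),(248.4,88.6)),((-60,90,h),(389.9,299.6))],[0,1,2,3,4,5])
    C,g=load("w15")
    for ex in([],[((60,-90,h),(147.3,51.8))]):
        fit(C,g,[520,-5.5,96,-.2575,0,0],a,b,[L,Rr,N],ex,[0,1,2,3]); fit(C,g,[520,-5.5,96,-.2575,0,0],a,b,[L,Rr,N],ex,[0,1,2,3,4,5])
E
python3 lp.py
```

```text
pose [ 4.95228e+02 -3.47716e+02  0.00000e+00 -1.82000e-01  0.00000e+00
  0.00000e+00] rms/edge [np.float64(0.42), np.float64(0.48), np.float64(0.34), np.float64(1.79)] [50, 50, 50]
pose [ 4.95226e+02 -3.47690e+02 -2.26000e-01 -1.82000e-01  2.10000e-02
 -6.00000e-03] rms/edge [np.float64(0.36), np.float64(0.31), np.float64(0.33), np.float64(1.28)] [50, 50, 50]
pose [ 5.18967e+02 -5.76300e+00  9.82260e+01 -2.58000e-01  0.00000e+00
  0.00000e+00] rms/edge [np.float64(0.28), np.float64(0.23), np.float64(0.06), np.float64(nan)] [50, 50, 50]
pose [ 5.19051e+02 -5.77100e+00  9.83370e+01 -2.58000e-01  2.00000e-03
  3.00000e-03] rms/edge [np.float64(0.29), np.float64(0.21), np.float64(0.0), np.float64(nan)] [50, 50, 50]
pose [ 5.18967e+02 -5.79000e+00  9.82490e+01 -2.58000e-01  0.00000e+00
  0.00000e+00] rms/edge [np.float64(0.27), np.float64(0.24), np.float64(0.1), np.float64(0.87)] [50, 50, 50]
pose [ 5.19002e+02 -5.81900e+00  9.82870e+01 -2.58000e-01  1.00000e-03
  1.00000e-03] rms/edge [np.float64(0.27), np.float64(0.2), np.float64(0.08), np.float64(0.72)] [50, 50, 50]lp.py:26: RuntimeWarning: Mean of empty slice.
  print("pose",x.round(3),"rms/edge",[np.sqrt((q**2).mean()).round(2) for q in np.split(res,k)], [len(t) for t in T]); return x
  ret = ret.dtype.type(ret / rcount)
```

```bash
python3 -m creep '[{"delta_pos":[0.4,2,-0.6],"rot":[0,0,0],"jaw":5},{"delta_pos":[0,4,0],"rot":[0,0,0],"jaw":5},{"delta_pos":[0,4,0],"rot":[0,0,0],"jaw":5},{"delta_pos":[0,3,0],"rot":[0,0,0],"jaw":5},{"delta_pos":[0,2,0],"rot":[0,0,0],"jaw":5},{"delta_pos":[0,1,0],"rot":[0,0,0],"jaw":5},{"delta_pos":[0,1,0],"rot":[0,0,0],"jaw":5},{"delta_pos":[0,1,0],"rot":[0,0,0],"jaw":5},{"delta_pos":[0,0,0],"rot":[0,0,0],"jaw":5},{"delta_pos":[0,0,0],"rot":[0,0,0],"jaw":5}]'
python3 - <<'E'
from lp import *
C=cal("wrist");p,R=pose();im=arm.get_image("wrist"); cv2.imwrite("pics/w16.png",im[:,:,::-1]); pickle.dump((C,p),open("w16.pkl","wb"))
print(p,arm.read_state()["contact_force"],arm.read_state()["wrist_torque"])
C,g=load("w16"); x=fit(C,g,[519.5,-5.5,p[2]-5.5,-.258,0,0],a,b,[L,Rr,N],[((60,-90,h),proj(C,W([519.5,-5.5,p[2]-5.5,-.258,0,0],np.array([[60,-90,h]])))[0])][:0],[0,1,2,3,4,5])
# brightness inside the hole, along the hole bottom
for P in([60,-90,h],[60,-90,0]): print(proj(C,W(x,np.array([P],float))).round(1))
print(proj(C,c2w([519.75,-5.4,-.258],[[60,-90,82],[60,-90,66]])).round(1))
u,v=np.round(proj(C,W(x,np.array([[60,-90,7.]])))[0]).astype(int); G=cv2.imread("pics/w16.png",0)
print("u0",u-22,"v0",v-20); print("\n".join(" ".join(f"{k:3d}" for k in r) for r in G[v-20:v+22:2,u-22:u+24:2]))
E
```

```text
clock: 38.32
position: [519.4, -4.7, 85.0]
ee_rot: [0.56, 0.432, -0.432, -0.56]
contact_force: [0.2, 0.4, -4.1]
gripper_width: 14.5
[519.43604088  -4.69778553  85.01377881] [-0.14181524 -0.55570646 -3.43153593] [-0.00559751  0.00887648 -0.02515473]
pose [ 5.19028e+02 -5.33500e+00  7.94850e+01 -2.58000e-01  1.00000e-03
  3.00000e-03] rms/edge [np.float64(0.31), np.float64(0.2), np.float64(0.0), np.float64(nan)] [50, 50, 50]
[[147.5  52.2]]
[[162.4  57.8]]
[[157.8  57.1]
 [172.4  62.5]]
u0 133 v0 35
167  63  33  31  27  28  26  26  25  27  32  51 161 239 243 238 150  64  65  62  63  63  63
 38  34  28  29  26  25  26  26  27  27  27  27  28  97 238 239 233  97  64  61  63  62  63
 38  32  28  26  28  26  29  26  26  26  28  27  26  28 176 240 238 199  65  54  63  63  62
 35  27  28  28  26  27  27  26  28  27  32  39  41  42  42 234 239 238 104  45  59  62  63
 28  25  27  27  27  27  29  27  27  37  43  45  44  43  44 102 240 239 231  51  58  62  64
 28  26  28  27  27  26  27  26  39  44  43  43  83 103 105 122 209 244 233 119  54  62  62
 27  26  27  27  26  27  28  30  44  44  85 1
[... 845 characters left out ...]
2 240 240 202  57  59  62  64
244 146  43  35  25  28  28  27  37  68 146 161 158 159 191 243 240 239 106  65  64  64  63
241 239 227  94  32  28  28  28  28  40  66 155 155 224 240 240 240 205  47  65  65  64  63
237 238 239 238 208  66  40  35  30  28  40 141 234 240 240 239 233  86  45  60  64  63  62
117 210 237 238 239 239 230 230 230 230 230 239 240 240 239 209  81  60  60  66  64  63  63
 60  59 118 230 238 244 239 239 239 240 240 241 239 231 141  65  63  66  66  66  64  63  63lp.py:26: RuntimeWarning: Mean of empty slice.
  print("pose",x.round(3),"rms/edge",[np.sqrt((q**2).mean()).round(2) for q in np.split(res,k)], [len(t) for t in T]); return x
  ret = ret.dtype.type(ret / rcount)
```

```bash
python3 -m creep '[{"delta_pos":[0.1,0,-0.8],"rot":[0,0,0],"jaw":5},{"delta_pos":[0,0,0],"rot":[0,0,0],"jaw":5},{"delta_pos":[0,1,0],"rot":[0,0,0],"jaw":5},{"delta_pos":[0,1,0],"rot":[0,0,0],"jaw":5},{"delta_pos":[0,1.5,0],"rot":[0,0,0],"jaw":5},{"delta_pos":[0,1.5,0],"rot":[0,0,0],"jaw":5},{"delta_pos":[0,1.5,0],"rot":[0,0,0],"jaw":5},{"delta_pos":[0,1,0],"rot":[0,0,0],"jaw":5},{"delta_pos":[0,0,0],"rot":[0,0,0],"jaw":5},{"delta_pos":[0,0,0],"rot":[0,0,0],"jaw":5}]'
python3 -c "
from h import *
p,R=pose();s=arm.read_state();print(p,s['contact_force'],s['wrist_torque'],R.as_matrix()[:,1].round(4),yawof(R))"
```

```text
clock: 39.2
position: [520.1, -4.8, 77.4]
ee_rot: [-0.56, -0.432, 0.432, 0.56]
contact_force: [-0.3, -0.4, -3.6]
gripper_width: 14.9
[520.11732881  -4.84032176  77.35828663] [-0.26005805 -0.44550084 -3.64217912] [ 0.07577143 -0.00073848 -0.01027797] [-2.e-04 -1.e-04 -1.e+00] 2.8846485502934636
```

```bash
python3 -m creep '[{"delta_pos":[0,1,0],"rot":[0,0,0],"jaw":5},{"delta_pos":[0,1,0],"rot":[0,0,0],"jaw":5},{"delta_pos":[0,1,0],"rot":[0,0,0],"jaw":5},{"delta_pos":[0,1,0],"rot":[0,0,0],"jaw":5},{"delta_pos":[0,1,0],"rot":[0,0,0],"jaw":5},{"delta_pos":[0,1,0],"rot":[0,0,0],"jaw":5},{"delta_pos":[0,0,0],"rot":[0,0,0],"jaw":5},{"delta_pos":[0,0,0],"rot":[0,0,0],"jaw":5},{"delta_pos":[0,0,0],"rot":[0,0,0],"jaw":5},{"delta_pos":[0,0,0],"rot":[0,0,0],"jaw":5}]'
python3 -c "
from h import *
p,R=pose();s=arm.read_state();print(p,s['contact_force'],s['wrist_torque'],R.as_matrix()[:,1].round(4),yawof(R))"
```

```text
clock: 40.03
position: [520.3, -4.8, 72.3]
ee_rot: [0.56, 0.432, -0.432, -0.56]
contact_force: [-2.6, 0.9, 5.1]
gripper_width: 15.0
[520.34287712  -4.80157345  72.33205929] [-2.61912745  0.85720944  5.09024538] [ 0.33115237  0.94696993 -0.04685224] [ 7.e-04 -1.e-04 -1.e+00] 2.8850209564252136
```

```bash
python3 -m creep '[{"delta_pos":[0,0.5,0],"rot":[0,0,0],"jaw":5},{"delta_pos":[0,0.5,0],"rot":[0,0,0],"jaw":5},{"delta_pos":[0,0.5,0],"rot":[0,0,0],"jaw":5},{"delta_pos":[0,0.5,0],"rot":[0,0,0],"jaw":5},{"delta_pos":[0,0.5,0],"rot":[0,0,0],"jaw":5},{"delta_pos":[0,0,0],"rot":[0,0,0],"jaw":5},{"delta_pos":[0,0,0],"rot":[0,0,0],"jaw":5},{"delta_pos":[0,0,0],"rot":[0,0,0],"jaw":5},{"delta_pos":[0,0,0],"rot":[0,0,0],"jaw":5},{"delta_pos":[0,0,0],"rot":[0,0,0],"jaw":5}]'
python3 - <<'E'
from lp import *
C=cal("wrist");p,R=pose();im=arm.get_image("wrist"); cv2.imwrite("pics/w17.png",im[:,:,::-1]); pickle.dump((C,p),open("w17.pkl","wb"))
s=arm.read_state();print(p,s['contact_force'],s['wrist_torque'],R.as_matrix()[:,1].round(4),yawof(R))
C,g=load("w17"); x=fit(C,g,[519.7,-5.4,p[2]-5.5,-.258,0,0],a,b,[L,Rr,N],[],[0,1,2,3,4,5],6)
E
```

```text
clock: 40.87
position: [520.4, -4.8, 70.6]
ee_rot: [0.56, 0.432, -0.432, -0.56]
contact_force: [-4.9, 1.5, 11.0]
gripper_width: 14.7
[520.39341728  -4.79436783  70.63804369] [-4.85891176  0.91143404 10.78600717] [ 0.42991708  1.4969717  -0.04542637] [ 1.e-03 -2.e-04 -1.e+00] 2.885329409404606
pose [ 5.19884e+02 -5.40100e+00  6.51770e+01 -2.57000e-01  0.00000e+00
 -1.00000e-03] rms/edge [np.float64(0.24), np.float64(0.19), np.float64(0.28), np.float64(nan)] [50, 50, 50]lp.py:26: RuntimeWarning: Mean of empty slice.
  print("pose",x.round(3),"rms/edge",[np.sqrt((q**2).mean()).round(2) for q in np.split(res,k)], [len(t) for t in T]); return x
  ret = ret.dtype.type(ret / rcount)
```

```bash
python3 -m creep '[{"delta_pos":[0,0.5,0.2],"rot":[0,0,0],"jaw":5},{"delta_pos":[0,0.5,0.2],"rot":[0,0,0],"jaw":5},{"delta_pos":[0,0.5,0],"rot":[0,0,0],"jaw":5},{"delta_pos":[0,0,0],"rot":[0,0,0],"jaw":5},{"delta_pos":[0,0,0],"rot":[0,0,0],"jaw":5},{"delta_pos":[0,0,0],"rot":[0,0,0],"jaw":5},{"delta_pos":[0,0,0],"rot":[0,0,0],"jaw":5},{"delta_pos":[0,0,0],"rot":[0,0,0],"jaw":5},{"delta_pos":[0,0,0],"rot":[0,0,0],"jaw":5},{"delta_pos":[0,0,0],"rot":[0,0,0],"jaw":5}]'
python3 - <<'E' 2>/dev/null
from lp import *
C=cal("wrist");p,R=pose();im=arm.get_image("wrist"); cv2.imwrite("pics/w18.png",im[:,:,::-1]); pickle.dump((C,p),open("w18.pkl","wb"))
s=arm.read_state();print(p,s['contact_force'],s['wrist_torque'],R.as_matrix()[:,1].round(4),yawof(R))
C,g=load("w18"); x=fit(C,g,[519.7,-5.4,p[2]-5.5,-.258,0,0],a,b,[L,Rr,N],[],[0,1,2,3,4,5],6)
E
```

```text
clock: 41.75
position: [520.4, -4.8, 70.6]
ee_rot: [0.56, 0.433, -0.432, -0.559]
contact_force: [-7.0, 1.2, 18.7]
gripper_width: 14.9
[520.39337072  -4.82439456  70.58148653] [-6.86459932  1.4723974  18.28960473] [ 0.3967276   2.1375834  -0.02097163] [ 2.1e-03 -5.0e-04 -1.0e+00] 2.885770716944567
pose [ 5.19912e+02 -5.40100e+00  6.51270e+01 -2.57000e-01 -0.00000e+00
 -0.00000e+00] rms/edge [np.float64(0.27), np.float64(0.25), np.float64(0.3), np.float64(nan)] [50, 50, 50]
```

```bash
python3 -c "
from bench import arm
print(arm.job_done()); s=arm.read_state(); print(s['clock'],s['position'],s['contact_force'],s['gripper_width'])"
```

```text
the job is handed in; nothing more can be done
None
the job is handed in; nothing more can be done
```

The case is packed and I handed the job in at about 41.8 s. The tin, the spacer ring and the smaller magnifier are in the pocket in that order. The lid is on both dowels, and the arm is still pressing it shut for your latches. No verdict was reported.

**Last checks on the lid:**
- **Flush:** another 1.5 mm of commanded push raised the wrist force from 11 to 18 N. The height changed by less than 0.1 mm, so the lid is against a hard stop. The camera fit puts its underside at 65.1 mm, where the rim is at 66 mm.
- **Level and square:** the fit shows no tilt and a yaw of -0.257 rad, against -0.258 rad for the case.
- **Centred:** the lid is within about 0.3 mm of the case centre by the camera. A side force of about 7 N remains on the dowels.
- **Grip:** the fingers are closed on the bar, reading 14.9 mm.

**The stack:** the picture before fitting the lid showed the magnifier flat and centred in the pocket. Each part met light contact at the expected height.

**What went wrong or disagreed:**
- **Finger ends:** they sit roughly 22 mm or more farther back than the stated TCP. My first grasp of the tin closed above it without touching it, and I then gripped about 28 mm lower.
- **Tin insertion:** the first try caught the edge of the foam with about 30 N. I backed off and shifted 2 mm before trying again.
- **Sizes:** the rim measured about 146 x 205 mm instead of 140 x 200 mm, and the round parts looked 3 to 5% small. I aligned the lid by the dowel seen through its hole.
- **Bystanders:** I planned clear of the tape, marker and carton and felt no contact with them, but did not re-measure them at the end.

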